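# Lay out the darkroom bench for a film run

## Task

Lay out the bench for a film run: stand the three film pots upright together in the shallow round tin as a close triangle, the red-lidded one at the back (farthest from the robot), the blue-lidded one at the front left and the yellow-lidded one at the front right, left and right as the robot sees them. Stand the steel beaker upright on the middle of the stirrer's white plate, and the amber bottle upright on the bench midway between the tin and the stirrer, in line with both. Do not shift or tip the green funnel, the white light meter or the grey dropper bottle; leave everything released and standing still.

Things in the scene. Friction and masses are not known exactly. Their poses are not given: they have to be found in the camera images.
- red_pot_mid (a point): Upright closed 35 mm film pot, a black plastic cylinder 31 mm across and 50 mm tall (about 35 g) with a red lid on top; the point is its centre, 25 mm above its underside; z is its upright axis. Starts standing on the bench. Its place: in the tin, at the back: from the tin's centre towards +x. Held by its upper half it goes over the tin's rim and beside the other pots.
- blue_pot_mid (a point): Upright closed 35 mm film pot, a black plastic cylinder 31 mm across and 50 mm tall (about 35 g) with a blue lid on top; the point is its centre, 25 mm above its underside; z is its upright axis. Starts standing on the bench. Its place: in the tin, front left: from the tin's centre towards -x and +y. Held by its upper half it goes over the tin's rim and beside the other pots.
- yellow_pot_mid (a point): Upright closed 35 mm film pot, a black plastic cylinder 31 mm across and 50 mm tall (about 35 g) with a yellow lid on top; the point is its centre, 25 mm above its underside; z is its upright axis. Starts standing on the bench. Its place: in the tin, front right: from the tin's centre towards -x and -y. Held by its upper half it goes over the tin's rim and beside the other pots.
- beaker_mid (a point): Open steel beaker, round and straight-sided, 60 mm across, 80 mm tall, wall 3 mm, about 120 g, mouth up; the point is on its axis 40 mm above its underside; z is its upright axis. Starts standing on the bench.
- bottle_mid (a point): Amber glass bottle with a white cap, body 56 mm across, 95 mm tall in all, about 250 g; the point is on its axis 45 mm above its underside, where the body is still full width; z is its upright axis. Starts standing on the bench.
- tin: Open shallow round brass-coloured tin fixed to the bench: 86 mm outside, 80 mm inside diameter, rim 12 mm above the bench, inner floor 3 mm above the bench. Origin: centre of its underside, on the bench. It just holds the three pots in a triangle: spread evenly, their centres lie 18 mm (touching one another) to 24.5 mm (touching the wall) from the tin's centre; 22 mm leaves 7 mm between pots. Its x axis points away from the robot and y to the robot's left, within 0.1 rad.
- stirrer: Magnetic stirrer fixed to the bench: grey case 150 x 150 mm with two black knobs on the front (-x) face, square white plate 140 x 140 mm on top, the plate's surface 85 mm above the bench. Origin: centre of its underside, on the bench. x away from the robot within 0.1 rad; its y axis line passes through the tin's centre. The tin stands 285 to 315 mm from it, centre to centre, to its right or to its left; the bench between them is free.
- funnel_mid (a point): Bystander: green plastic funnel standing mouth down, 68 mm across at the bench, 75 mm tall, 80 g, loose; the point is 37 mm above its underside. Leave it alone.
- meter_mid (a point): Bystander: white light meter lying flat, 40 x 62 x 26 mm (x, y, z), 120 g, loose; the point is its centre. Leave it alone.
- dropper_mid (a point): Bystander: grey dropper bottle with black cap, 34 mm across, 75 mm tall, 60 g, loose; the point is 37 mm above its underside. Leave it alone.
Things that resemble listed ones, but are neither listed nor needed, are in the scene too. Leave any pink, purple or turquoise look-alike of the part that bears blue_pot_mid alone.

How it is judged:
At the end, for the whole second after the job is handed in: Pots upright on the tin floor, centres < 44 mm apart; from its centre red > 10 mm back, blue > 6 mm left, yellow > 6 mm right (both < 3 mm back). Beaker upright within 15 mm of plate centre. Bottle upright within 18 mm of the line, < 175 mm from tin, < 190 mm from stirrer. At rest (horizontal distance between each of red_pot_mid, blue_pot_mid, yellow_pot_mid and tin below 0.0265 m and z of red_pot_mid in the frame of tin between 0.022 and 0.034 m and angle between each of red_pot_mid, blue_pot_mid, yellow_pot_mid, beaker_mid, bottle_mid's own z axis and vertical below 0.1 rad and z of blue_pot_mid in the frame of tin between 0.022 and 0.034 m and z of yellow_pot_mid in the frame of tin between 0.022 and 0.034 m and horizontal distance between red_pot_mid and blue_pot_mid below 0.044 m and horizontal distance between each of red_pot_mid, blue_pot_mid and yellow_pot_mid below 0.044 m and x of red_pot_mid in the frame of tin above 0.01 m and x of each of blue_pot_mid, yellow_pot_mid in the frame of tin below 0.003 m and y of blue_pot_mid in the frame of tin above 0.006 m and y of yellow_pot_mid in the frame of tin below -0.006 m and horizontal distance between beaker_mid and stirrer below 0.015 m and z of beaker_mid in the frame of stirrer between 0.12 and 0.13 m and x of bottle_mid in the frame of stirrer between -0.018 and 0.018 m and horizontal distance between bottle_mid and tin below 0.175 m and horizontal distance between bottle_mid and stirrer below 0.19 m and height (world z) of bottle_mid between 0.04 and 0.05 m and linear speed of each of red_pot, yellow_pot, blue_pot, beaker, bottle below 0.02 m/s); the robot touches nothing.
It fails at once if the funnel is shifted by more than 20 mm or tipped (distance of funnel_mid from where it was at the start of the episode above 0.02 m or angle between funnel_mid's own z axis and vertical above 0.3 rad).
It fails at once if the light meter is shifted by more than 20 mm or tipped (distance of meter_mid from where it was at the start of the episode above 0.02 m or angle between meter_mid's own z axis and vertical above 0.3 rad).
It fails at once if the dropper bottle is shifted by more than 20 mm or tipped (distance of dropper_mid from where it was at the start of the episode above 0.02 m or angle between dropper_mid's own z axis and vertical above 0.3 rad).
It also fails if it takes over 125 s, if anything falls off the work surface, if the arm or the gripper's body presses on something with over 40 N, if the wrist force passes 120 N, or if a joint passes its speed limit or range.

## Robot

A 7-joint arm with a two-finger parallel gripper is mounted at the origin on the work surface. World frame = base frame: x ahead of the robot, y to its left, z up, the work surface at z = 0. Lengths are in m, angles in rad, forces in N, time in s.
With the tool pointing down it reaches from about 0.425 to 0.825 m from the base axis. Payload 3.6 kg.
Tool frame: the origin (TCP) lies midway between the tips of the shut fingers; the grasp point (between the pads) lies 19 mm behind it; z points along the fingers, x is the direction in which the jaws open and shut, and the axes are right-handed (so a half turn about z gives the same grasp; the last joint's range is limited). The gripper opens to 85 mm and grips with 20 to 120 N. Pads are 22 mm wide; open, the fingers measure 114 mm over their backs; the gripper's body (76 mm by 85 mm) begins 54 mm behind the grasp point. The pads swing forward as they close: fully open they stand 13 mm farther back than shut.
Start: joints at [1.23, 0.615, -0.013, 1.423, 0.008, 1.103, -0.04], TCP at [0.201, -0.618, 0.192] pointing down, gripper open.
Joint ranges: [-3.12, 3.12], [-0.3, 2.06], [-1.34, 1.32], [0.26, 2.42], [-1.36, 4.5], [0.01, 1.98], [-2.84, 2.84]. Speed limits (rad/s): [2.79, 2.79, 3.14, 3.14, 3.14, 3.14, 3.14].

## Interface

Orientations are given as a rotation vector (axis times angle).
In Python, from cell import robot, snapshot, camera_params gives the robot as it stands. The module is installed in compiled form; this text tells all that it offers.
- The arm moves only by the tool arm_command, never from a script. Its argument "plan" is a list of rows, each a list of 7 numbers: the shift along the tool's x, y, z in m, then the turn, a rotation vector about the tool's x, y, z in rad, then the closure, from 0 (fully open) to 1 (shut). In form: [[dx, dy, dz, wx, wy, wz, fingers], ...]. A call has 1 to 20 rows; each row shifts and turns the commanded pose from where the row before left it, along the tool's axes as they then stand; what a row does not reach is not made up. A row lasts 1/8 s, in which the tool goes at most 62.5 mm and 10.7 degrees, less where a joint would pass 70% of its speed; a pose out of reach is approached as far as the arm can. A call is refused whole if a number of a shift passes 0.0625 or a number of a turn 0.188, either way. A call with a gripper value outside its range is refused whole. The fingers move at their own pace and stop on an object; "grip_force" is the grip in N (left out, the last holds). Time passes only in rows, so rows that do not move let the fingers close. It gives the time, the measured TCP pose, the force and the opening at its end, in the units of the state.
- robot.sense(): the state, without advancing time (a new reading comes with each control period).
- snapshot(name): name is "side" or "top" or "wrist"; returns the picture (400x640x3 uint8, red, green, blue); there is no depth.
- camera_params(name): a dict with "camera_matrix" (3x3 intrinsics, pixels), "R" (3x3) and "t" (3): a world point X has camera coordinates R X + t; the wrist camera has in their place "tool_from_camera" (4x4, takes a point from camera to tool coordinates, whose origin is the TCP and whose axes are the tool frame's). Camera axes: x right, y down, z forward; pixel columns grow to the right and rows downward; lengths in m; the calibration is good to about 2 mm. A picture is of the moment at which its call begins: read the wrist's pose just before it. camera_params takes no time and is no camera call.
- robot.close_job(): hands the job in, once; it reports no verdict.
The state is a dict: "time_s": time; "joints": joint angles; "dq": joint speeds; "joint_torque": joint torques, N m; "tcp_pos": TCP position; "tcp_rot": TCP orientation; "contact_force": force on the tool from outside, world axes, zero at the start; "torque": the same for the moment, N m; "width": finger opening in m.
Only numpy, scipy, OpenCV 4.12 (cv2) and the standard library are available. Lean on these libraries where they do the work, as an engineer would, in place of code of your own. Each camera call takes 0.05 s, during which the arm holds its last target.

## Working session

There is one attempt and no reset: what is moved stays moved. The work goes in short steps, Python scripts to look and compute and a tool call to move; the robot and the scene stay as the last step left them, time stands still between calls to the robot, and variables do not carry over. Pictures are saved under pics/ and viewed, and the job is handed in when it is done.

Besides the shell and the picture viewer there is one more tool, called after ">>>" as name(argument=value, ...) on one line, values as JSON. arm_command: Moves the arm, as the interface text tells. Its arguments: {"type":"object","properties":{"plan":{"type":"array","items":{"type":"array","items":{"type":"number"}}},"grip_force":{"type":"number"}},"required":["plan"]}

```bash
mkdir -p pics; ls
python3 - <<'E'
from cell import robot, snapshot, camera_params
import cv2, numpy as np
s=robot.sense(); print({k:np.round(v,4).tolist() for k,v in s.items()})
for n in ("side","top","wrist"):
    im=snapshot(n); cv2.imwrite(f"pics/{n}0.png",im[:,:,::-1])
    print(n,{k:np.round(v,4).tolist() for k,v in camera_params(n).items()})
E
```

```text
pics
{'time_s': 0.0, 'joints': [1.2305, 0.6159, -0.0126, 1.425, 0.0081, 1.1034, -0.0404], 'dq': [0.0003, 0.0009, -0.0004, -0.0007, 0.0004, -0.002, 0.0012], 'joint_torque': [-0.0007, -46.9229, 0.2589, -17.1035, 0.01, 0.0097, 0.0], 'tcp_pos': [0.2004, -0.6174, 0.1905], 'tcp_rot': [-2.5401, 1.8461, 0.0034], 'contact_force': [0.8519, 0.1253, 0.2784], 'torque': [-0.0395, 0.0284, -0.0096], 'width': 0.0854}
side {'camera_matrix': [[368.8064, 0.0, 323.5072], [0.0, 368.8064, 198.1665], [0.0, 0.0, 1.0]], 'R': [[0.9828, -0.1846, 0.0092], [-0.1209, -0.6797, -0.7235], [0.1399, 0.7099, -0.6903]], 't': [-0.4966, 0.1334, 0.7848]}
top {'camera_matrix': [[464.7732, 0.0, 322.2815], [0.0, 464.7732, 197.8105], [0.0, 0.0, 1.0]], 'R': [[-0.0163, -0.9999, -0.0053], [-0.997, 0.0166, -0.0756], [0.0757, 0.004, -0.9971]], 't': [0.0085, 0.4859, 1.028]}
wrist {'camera_matrix': [[331.9978, 0.0, 323.1571], [0.0, 331.9978, 206.1135], [0.0, 0.0, 1.0]], 'tool_from_camera': [[1.0, 0.0001, 0.0003, 0.0006], [-0.0002, 0.9466, 0.3225, -0.0825], [-0.0003, -0.3225, 0.9466, -0.1824], [0.0, 0.0, 0.0, 1.0]]}
```

View pics/top0.png

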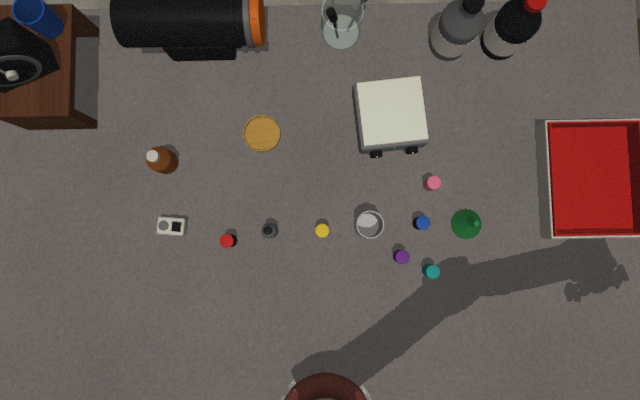

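View pics/side0.png

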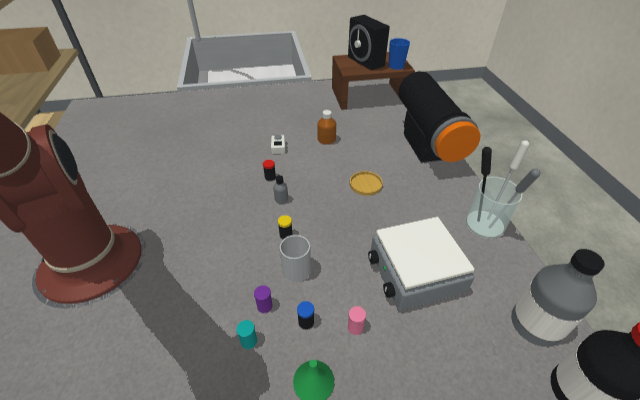

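View pics/wrist0.png

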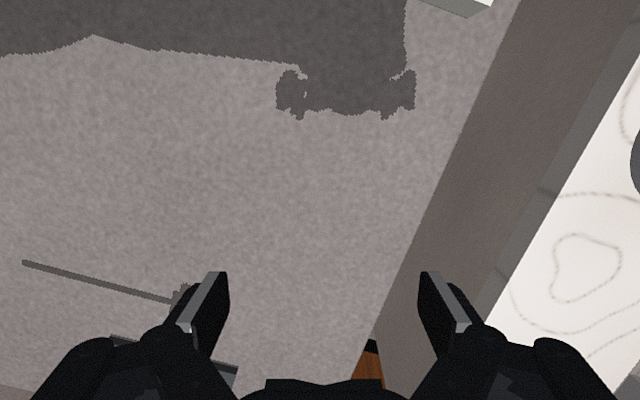

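The top view shows the tin at (262,134), the stirrer at (392,114) and the bottle at (162,160). Red is at (228,241), yellow at (322,231), blue at (422,223) and the beaker at (370,225). The bystanders are the meter at (171,226), the dropper at (270,230) and the funnel at (466,225). The look-alikes are pink, purple and turquoise. Next I'll measure all of these.

```bash
cat > h.py <<'E'
import cv2, numpy as np
from cell import robot, snapshot, camera_params
from scipy.spatial.transform import Rotation as Ro
def ray(P,uv,z):
    K,R,t=[np.asarray(P[k]) for k in("camera_matrix","R","t")]
    d=R.T@np.linalg.inv(K)@np.array([uv[0],uv[1],1.]); c=-R.T@t
    return c+d*(z-c[2])/d[2]
def wristP(s):
    P=camera_params("wrist"); T=np.eye(4); T[:3,:3]=Ro.from_rotvec(s["tcp_rot"]).as_matrix(); T[:3,3]=s["tcp_pos"]
    M=np.linalg.inv(T@np.asarray(P["tool_from_camera"])); return dict(camera_matrix=P["camera_matrix"],R=M[:3,:3],t=M[:3,3])
HSV=dict(red=((0,150,80),(6,255,255)),blue=((105,140,60),(125,255,255)),yellow=((22,150,100),(32,255,255)),
 brass=((14,100,80),(24,255,255)),green=((50,100,40),(80,255,255)),amber=((5,120,50),(14,255,200)),white=((15,0,165),(40,45,255)))
def blobs(im,name,box=None,amin=25):
    m=cv2.inRange(cv2.cvtColor(im,cv2.COLOR_RGB2HSV),*[np.array(a) for a in HSV[name]])
    if box: z=np.zeros_like(m); x0,y0,x1,y1=box; z[y0:y1,x0:x1]=m[y0:y1,x0:x1]; m=z
    cs,_=cv2.findContours(m,cv2.RETR_EXTERNAL,cv2.CHAIN_APPROX_NONE)
    out=[]
    for c in sorted(cs,key=cv2.contourArea,reverse=True):
        if cv2.contourArea(c)<amin: break
        out.append((c,cv2.boundingRect(c),cv2.minAreaRect(c)))
    return out
def state(): 
    s=robot.sense(); print("t",round(float(s["time_s"]),2),"tcp",np.round(s["tcp_pos"],4),"rot",np.round(s["tcp_rot"],3),"F",np.round(s["contact_force"],1),"w",round(float(s["width"]),4)); return s
E
python3 - <<'E'
from h import *
im=cv2.imread("pics/top0.png")[:,:,::-1].copy(); P=camera_params("top")
sd=cv2.imread("pics/side0.png")[:,:,::-1].copy(); Q=camera_params("side")
box=(100,60,520,320)
for n,z in (("red",.05),("blue",.05),("yellow",.05),("brass",.012),("green",.0),("amber",.05),("white",.085)):
    for c,b,r in blobs(im,n,box)[:3]:
        m=(b[0]+b[2]/2-.5,b[1]+b[3]/2-.5)
        print(n,cv2.contourArea(c),b,[np.round(x,1) for x in r],np.round(ray(P,r[0],z),4))
for n,z in (("red",.05),("blue",.05),("yellow",.05),("brass",.012)):
    for c,b,r in blobs(sd,n,(100,100,480,400))[:2]:
        print("side",n,b,np.round(r[0],1),np.round(ray(Q,r[0],z),4))
h=cv2.cvtColor(im,cv2.COLOR_RGB2HSV)
for p in((392,114),(375,90),(228,241),(422,223),(322,231),(262,134),(152,155),(165,162),(370,215),(466,225)):print(p,h[p[1],p[0]])
cv2.imwrite("pics/topc.png",cv2.resize(im[130:280,130:330,::-1],None,fx=4,fy=4,interpolation=3))
cv2.imwrite("pics/topd.png",cv2.resize(im[60:260,320:500,::-1],None,fx=3,fy=3,interpolation=3))
E
```

```text
red 131.5 (220, 234, 14, 14) [array([226.5, 240.5]), array([13., 13.]), np.float64(90.0)] [0.3942 0.2098 0.05  ]
blue 131.0 (416, 216, 14, 13) [array([422.5, 222. ]), array([12., 13.]), np.float64(90.0)] [ 0.4273 -0.2164  0.05  ]
yellow 123.5 (316, 224, 13, 13) [array([322., 230.]), array([12., 12.]), np.float64(90.0)] [0.4135 0.0021 0.05  ]
brass 1040.0 (243, 115, 37, 37) [array([261., 133.]), array([36., 36.]), np.float64(90.0)] [0.6377 0.1385 0.012 ]
brass 77.5 (315, 223, 14, 15) [array([321.1, 229.6]), array([12.4, 13.7]), np.float64(39.8)] [0.4146 0.0045 0.012 ]
green 638.5 (451, 210, 30, 29) [array([465.5, 224. ]), array([28., 29.]), np.float64(90.0)] [ 0.4222 -0.3246  0.    ]
amber 440.5 (146, 147, 32, 27) [array([162.6, 160.3]), array([30. , 24.1]), np.float64(26.6)] [0.5723 0.3504 0.05  ]
white 3957.5 (357, 76, 72, 70) [array([392.2, 110.4]), array([63.7, 64.8]), np.float64(83.2)] [ 0.6658 -0.1521  0.085 ]
white 261.0 (157, 218, 27, 17) [array([169.8, 225.9]), array([25.4, 15.9]), np.float64(4.8)] [0.427  0.3216 0.085 ]
white 118.5 (358, 215, 19, 12) [array([367. , 220.5]), array([11., 18.]), np.float64(90.0)] [ 0.4316 -0.0928  0.085 ]
side red (263, 160, 11, 9) [268. 164.] [0.3974 0.2017 0.05  ]
side blue (297, 301, 17, 18) [305.  309.5] [ 0.4297 -0.223   0.05  ]
side yellow (278, 215, 14, 13) [284.4 221. ] [ 0.4171 -0.0046  0.05  ]
side brass (436, 122, 44, 28) [456.  133.5] [0.9734 0.3006 0.012 ]
side brass (350, 171, 33, 24) [366.  182.5] [0.6418 0.1292 0.012 ]
(392, 114) [ 34  22 195]
(375, 90) [ 27  23 196]
(228, 241) [  1 192 175]
(422, 223) [108 182 150]
(322, 231) [ 24 175 195]
(262, 134) [ 19 157 164]
(152, 155) [ 22  27 180]
(165, 162) [ 12 189 101]
(370, 215) [ 17  11 168]
(466, 225) [ 67 161  90]
```

View pics/topc.png

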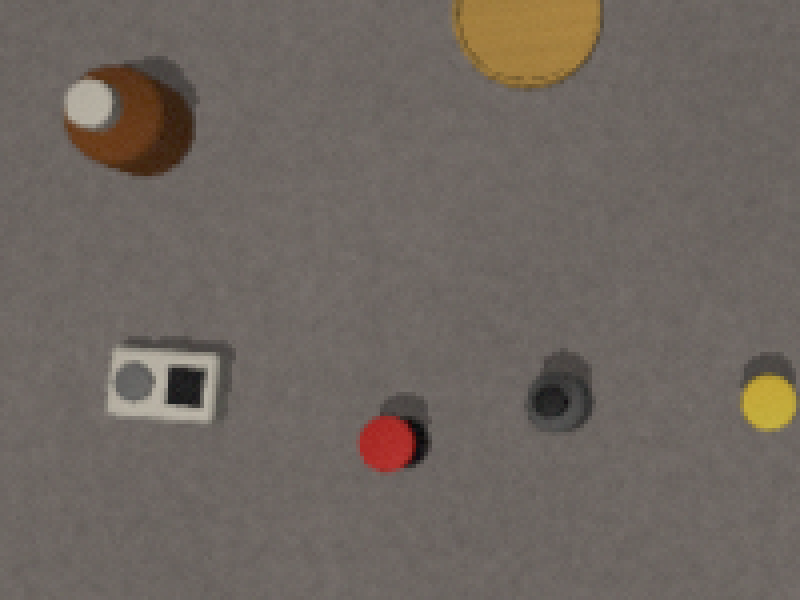

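View pics/topd.png

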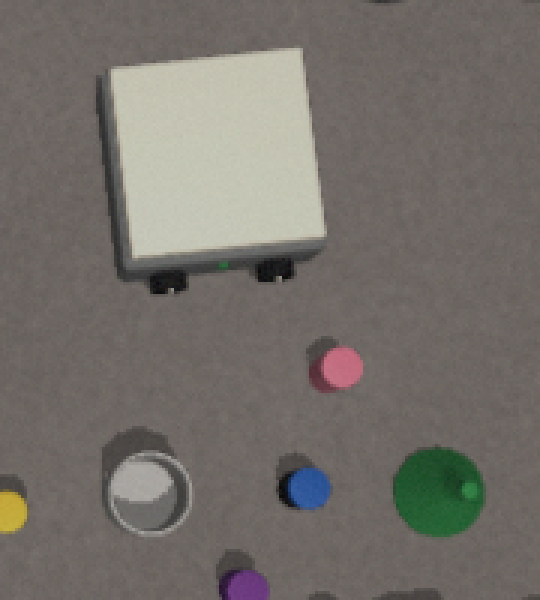

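The plate, tin and pot positions are consistent: tin to stirrer comes to 0.29 m. I'll go over the blue pot with the jaws at about 30° (tangential for its slot) and refine its position with the wrist camera.

>>> arm_command(plan=[[0,0,0,0,0,-0.178,0.4],[0,0,0,0,0,-0.178,0.4],[0,0,0,0,0,-0.178,0.4],[0,0,0,0,0,-0.178,0.4],[0,0,0,0,0,-0.178,0.4],[0,0,0,0,0,-0.178,0.4],[0,0,0,0,0,-0.178,0.4],[0,0,0,0,0,-0.178,0.4],[0,0,0,0,0,-0.178,0.4],[0,0,0,0,0,-0.178,0.4]], grip_force=30)

```text
time_s: 1.4
tcp_pos: [0.2003, -0.618, 0.1912]
tcp_rot: [-3.031, -0.821, 0.0]
contact_force: [-0.5, -0.4, 0.4]
width: 0.0512
```

>>> arm_command(plan=[[0.04,-0.023,0,0,0,0,0.4],[0.04,-0.023,0,0,0,0,0.4],[0.04,-0.023,0,0,0,0,0.4],[0.04,-0.023,0,0,0,0,0.4],[0.04,-0.023,0,0,0,0,0.4],[0.04,-0.023,0,0,0,0,0.4],[0.04,-0.023,0,0,0,0,0.4],[0.04,-0.023,0,0,0,0,0.4],[0.04,-0.023,0,0,0,0,0.4],[0.036,-0.023,0,0,0,0,0.4],[0,0,0,0,0,0,0.4],[0,0,0,0,0,0,0.4]])

```text
time_s: 2.9
tcp_pos: [0.4282, -0.2219, 0.1915]
tcp_rot: [3.035, 0.811, -0.002]
contact_force: [0.3, -0.8, 0.8]
width: 0.0516
```

```bash
cat >> h.py <<'E'
def tdelta(s,X,yaw=None):
    "tool-frame shift to world point X, and tool z turn to yaw (deg, jaw axis)"
    R=Ro.from_rotvec(s["tcp_rot"]).as_matrix(); d=R.T@(np.asarray(X)-s["tcp_pos"])
    f=np.degrees(np.arctan2(R[1,0],R[0,0])); print(" yaw now",round(f,2),"tilt",np.round(R[:2,2],4),"tool shift",np.round(d,4), "" if yaw is None else f"wz {np.radians(f-yaw):.3f}")
def look(tag,names,zs,box=None,amin=60,view=True):
    s=state(); P=wristP(s); im=snapshot("wrist"); cv2.imwrite(f"pics/{tag}.png",im[:,:,::-1])
    for n,z in zip(names,zs):
        for c,b,r in blobs(im,n,box,amin)[:3]:
            (cx,cy),rad=cv2.minEnclosingCircle(c); e=cv2.fitEllipse(cv2.convexHull(c)) if len(c)>20 else None
            print(n,"area",cv2.contourArea(c),"box",b,"circ",round(cx,1),round(cy,1),round(rad,1),"ell",[np.round(q,1).tolist() for q in e[:2]] if e else "", "->",np.round(ray(P,e[0] if e else (cx,cy),z),4))
    return s,P,im
E
python3 - <<'E'
from h import *
s,P,im=look("w1",["blue","yellow","green"],[.05,.05,.0])
tdelta(s,[.428,-.22,.19],30)
E
```

```text
t 2.9 tcp [ 0.4282 -0.2219  0.1915] rot [ 3.035e+00  8.110e-01 -2.000e-03] F [ 0.3 -0.8  0.8] w 0.0516
blue area 670.5 box (311, 162, 30, 31) circ 325.4 177.2 15.2 ell [[325.3, 177.0], [29.9, 30.2]] -> [ 0.4278 -0.2188  0.05  ]
green area 2225.5 box (251, 215, 56, 62) circ 277.1 246.0 31.1 ell [[277.6, 244.3], [54.1, 61.2]] -> [ 0.4258 -0.3328  0.    ]
 yaw now 29.93 tilt [-0.0011 -0.0005] tool shift [ 0.0008 -0.0018  0.0015] wz -0.001
```

View pics/w1.png

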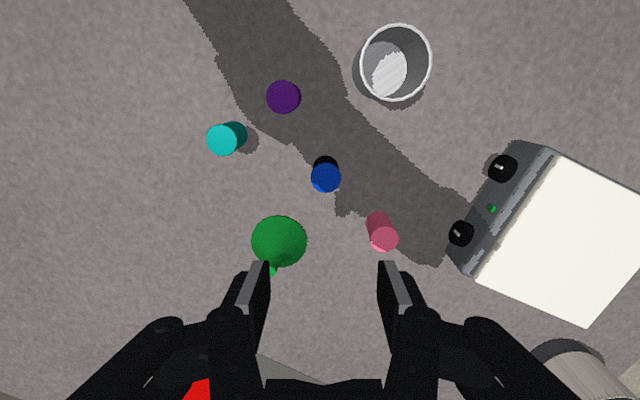

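The wrist view puts the blue lid at (325,177), which is (0.428,-0.219). That agrees with the top view to 2 mm. Descending and grasping now.

>>> arm_command(plan=[[0.002,-0.003,0.04,0,0,0,0.4],[0,0,0.04,0,0,0,0.4],[0,0,0.04,0,0,0,0.4],[0,0,0.03,0,0,0,0.4],[0,0,0.022,0,0,0,0.4],[0,0,0,0,0,0,0.4],[0,0,0,0,0,0,0.5],[0,0,0,0,0,0,0.6],[0,0,0,0,0,0,0.75],[0,0,0,0,0,0,0.75],[0,0,0,0,0,0,0.75]], grip_force=30)

```text
time_s: 4.32
tcp_pos: [0.4291, -0.2176, 0.0199]
tcp_rot: [3.035, 0.812, 0.0]
contact_force: [0.2, 0.3, 0.6]
width: 0.0217
```

The width of 21.7 mm is less than the 31 mm pot, so I'll look before going on.

Run:
```python
from h import *
look("w2",["blue"],[.05])
im=snapshot("side");cv2.imwrite("pics/s2.png",cv2.resize(im[200:400,200:420,::-1],None,fx=3,fy=3))
```

```text
t 4.33 tcp [ 0.4291 -0.2176  0.0199] rot [3.035 0.812 0.   ] F [0.2 0.3 0.6] w 0.0217
blue area 2326.0 box (293, 232, 57, 58) circ 321.7 260.9 29.5 ell [[321.4, 261.0], [57.6, 58.1]] -> [ 0.4272 -0.2176  0.05  ]
```

View pics/w2.png

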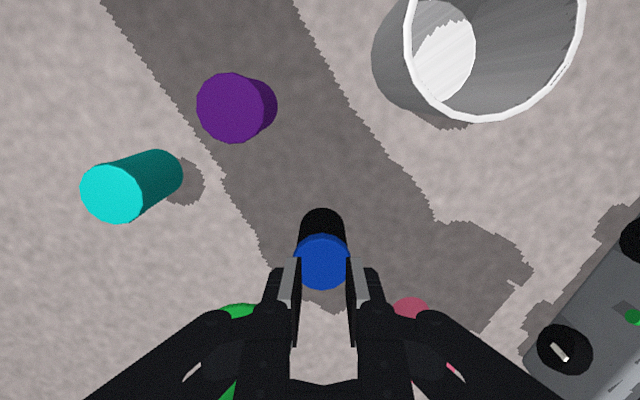

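View pics/s2.png

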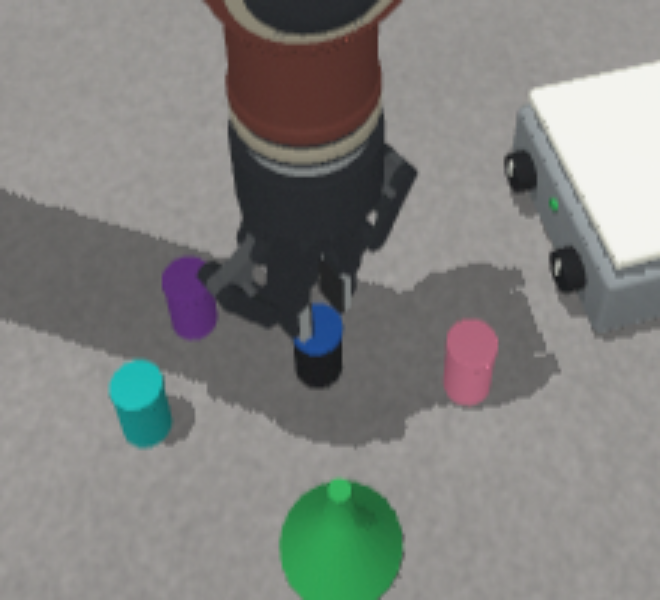

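>>> arm_command(plan=[[0,0,0,0,0,0,0.9],[0,0,0,0,0,0,1.0],[0,0,0,0,0,0,1.0],[0,0,0,0,0,0,1.0]], grip_force=40)

```text
time_s: 4.92
tcp_pos: [0.4291, -0.2175, 0.0197]
tcp_rot: [-3.035, -0.812, -0.0]
contact_force: [0.0, 0.0, 0.3]
width: 0.0002
```

Run:
```python
from h import *
look("w3",["blue"],[.05])
im=snapshot("side");cv2.imwrite("pics/s3.png",cv2.resize(im[250:350,260:360,::-1],None,fx=6,fy=6))
```

```text
t 4.92 tcp [ 0.4291 -0.2175  0.0197] rot [-3.035 -0.812 -0.   ] F [0.  0.  0.3] w 0.0002
blue area 1285.5 box (293, 233, 58, 39) circ 321.2 261.2 29.6 ell [[321.4, 261.6], [58.1, 58.5]] -> [ 0.4273 -0.2178  0.05  ]
```

View pics/w3.png

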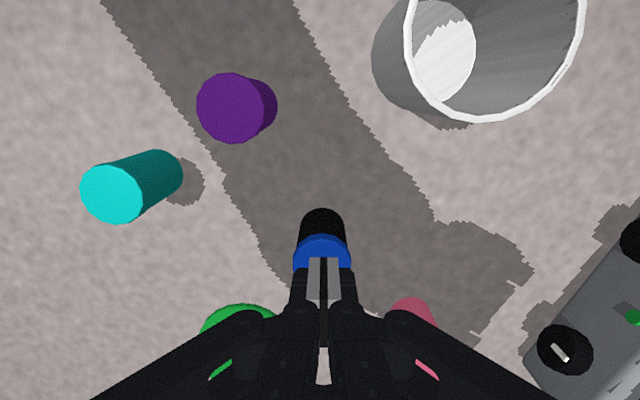

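View pics/s3.png

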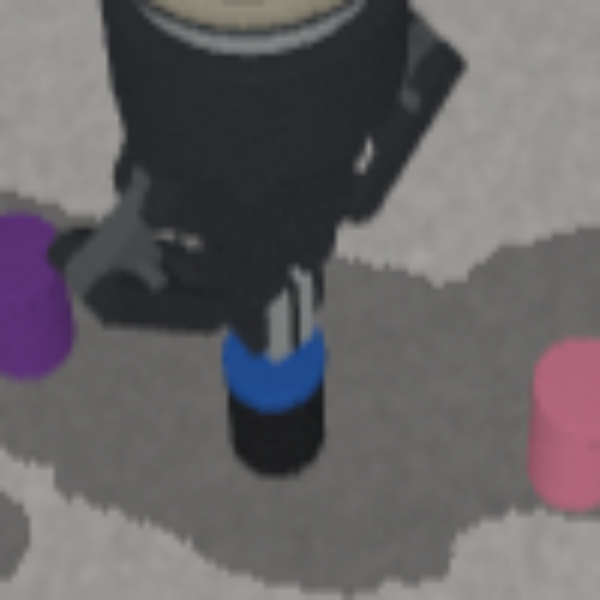

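The fingers shut on nothing. In both views the tips sit over the lid (wrist: tips at row 257, where a TCP at the tips should project to row 238). So the tips look higher than the reported TCP. I'll check their real height by triangulating.

Run:
```python
from h import *
s=state(); P=camera_params("side"); W=wristP(s)
def near(P1,u1,P2,u2):
    def pr(P): return np.asarray(P["camera_matrix"])@np.c_[P["R"],P["t"]]
    X=cv2.triangulatePoints(pr(P1),pr(P2),np.array(u1,float),np.array(u2,float)); return (X[:3]/X[3]).ravel()
# shut tip
for us in ((305.8,309.7),(306,308)): print("tip",near(P,us,W,(324,257)))
for z in (.02,.03,.04,.05,.06): print(z,ray(P,(305.8,309.7),z),ray(W,(324,257),z))
sd=snapshot("side")
b=blobs(sd,"blue",(280,270,340,350))[0]; print(b[1])
# base edge of pot in side: crop (275,475)/6 
print("pot base front", ray(P,(260+275/6,250+475/6),0), "lid front edge",ray(P,(260+275/6,250+390/6),.05))
```

```text
t 5.03 tcp [ 0.429  -0.2176  0.0197] rot [-3.035 -0.812  0.   ] F [-0.7  0.  -0.3] w 0.0001
tip [ 0.43065837 -0.21879022  0.0409451 ]
tip [ 0.43069919 -0.21736422  0.04389943]
0.02 [ 0.43286078 -0.20674798  0.02      ] [ 0.43499662 -0.22837033  0.02      ]
0.03 [ 0.43224393 -0.21239016  0.03      ] [ 0.43236399 -0.22386584  0.03      ]
0.04 [ 0.43162709 -0.21803234  0.04      ] [ 0.42973135 -0.21936136  0.04      ]
0.05 [ 0.43101024 -0.22367452  0.05      ] [ 0.42709872 -0.21485687  0.05      ]
0.06 [ 0.4303934 -0.2293167  0.06     ] [ 0.42446608 -0.21035239  0.06      ]
(297, 305, 17, 14)
pot base front [ 0.42822814 -0.23442507  0.        ] lid front edge [ 0.42953449 -0.23376026  0.05      ]
```

Triangulation puts the shut tips about 22–25 mm above the reported TCP, with the pot otherwise where I expected it. A gentle touch on the lid will measure this directly.

>>> arm_command(plan=[[0,0,0.002,0,0,0,1.0],[0,0,0,0,0,0,1.0]])

```text
time_s: 5.32
tcp_pos: [0.4289, -0.2175, 0.0175]
tcp_rot: [-3.034, -0.812, 0.0]
contact_force: [-0.0, -0.2, -0.1]
width: 0.0
```

>>> arm_command(plan=[[0,0,0.002,0,0,0,1.0],[0,0,0,0,0,0,1.0]])

```text
time_s: 5.58
tcp_pos: [0.4289, -0.2175, 0.0155]
tcp_rot: [-3.034, -0.812, 0.0]
contact_force: [-0.0, 0.4, 0.2]
width: 0.0003
```

>>> arm_command(plan=[[0,0,0.002,0,0,0,1.0],[0,0,0,0,0,0,1.0]])

```text
time_s: 5.82
tcp_pos: [0.4289, -0.2175, 0.0136]
tcp_rot: [-3.034, -0.812, 0.0]
contact_force: [0.4, -0.1, -0.2]
width: -0.0
```

Run:
```python
from h import *
look("w4",["blue"],[.05])
im=snapshot("side");cv2.imwrite("pics/s4.png",cv2.resize(im[250:350,260:360,::-1],None,fx=6,fy=6))
```

```text
t 5.83 tcp [ 0.4289 -0.2175  0.0136] rot [-3.034 -0.812  0.   ] F [ 0.4 -0.1 -0.2] w -0.0
blue area 1049.5 box (292, 238, 60, 39) circ 320.8 266.1 30.5 ell [[321.1, 266.9], [58.7, 60.5]] -> [ 0.4269 -0.2175  0.05  ]
```

View pics/s4.png

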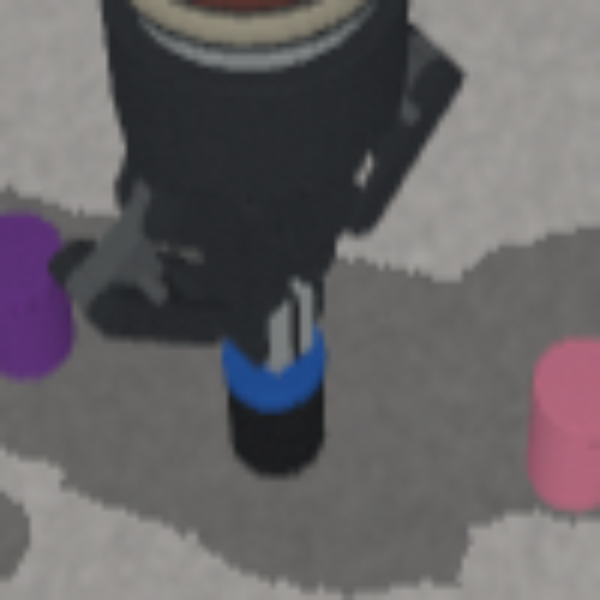

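View pics/w4.png

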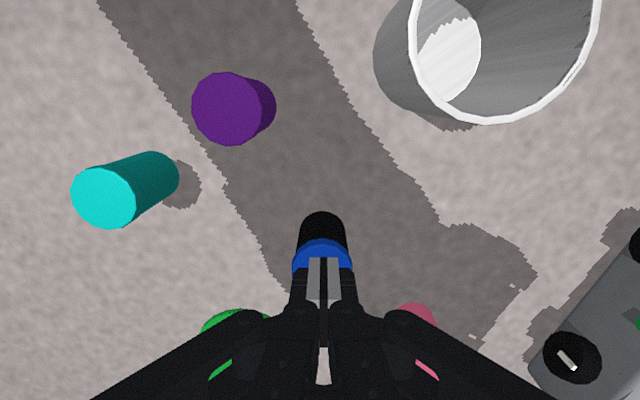

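>>> arm_command(plan=[[0,0,0.002,0,0,0,1.0],[0,0,0,0,0,0,1.0]])

```text
time_s: 6.18
tcp_pos: [0.4289, -0.2175, 0.0116]
tcp_rot: [-3.035, -0.812, 0.0]
contact_force: [-0.4, -0.8, 0.1]
width: 0.0003
```

>>> arm_command(plan=[[0,0,0.002,0,0,0,1.0],[0,0,0,0,0,0,1.0]])

```text
time_s: 6.42
tcp_pos: [0.4293, -0.2176, 0.0105]
tcp_rot: [3.034, 0.812, 0.0]
contact_force: [-2.1, 0.8, 6.6]
width: -0.0001
```

Run:
```python
from h import *
state()
```

```text
t 6.42 tcp [ 0.4293 -0.2176  0.0105] rot [3.034 0.812 0.   ] F [-2.1  0.8  6.6] w -0.0001
```

There is contact at a TCP reading of 0.0108 on a 50 mm lid. The real tips are therefore about 39 mm behind the reported TCP, and both images agree once the pad's front corner is allowed for. From here I'll treat the tip as z_tcp + 0.039. I'll raise, open and regrasp lower.

>>> arm_command(plan=[[0,0,-0.03,0,0,0,1.0],[-0.001,-0.001,-0.03,0,0,0,0.6],[0,0,0,0,0,0,0.4],[0,0,0,0,0,0,0.4],[0,0,0,0,0,0,0.4],[0,0,0.03,0,0,0,0.4],[0,0,0.03,0,0,0,0.4],[0,0,0,0,0,0,0.4]])

```text
time_s: 7.42
tcp_pos: [0.4256, -0.2162, 0.0076]
tcp_rot: [-3.031, -0.812, 0.008]
contact_force: [-0.4, 0.6, 0.4]
width: 0.0513
```

>>> arm_command(plan=[[0,0,0.01,0,0,0,0.4],[0,0,0,0,0,0,0.4]])

```text
time_s: 7.68
tcp_pos: [0.4277, -0.2172, -0.0002]
tcp_rot: [-3.035, -0.812, 0.0]
contact_force: [0.2, 0.5, -0.0]
width: 0.0511
```

>>> arm_command(plan=[[0,0,0.012,0,0,0,0.4],[0,0,0,0,0,0,0.4]])

```text
time_s: 7.92
tcp_pos: [0.4272, -0.2171, -0.0128]
tcp_rot: [-3.034, -0.812, 0.002]
contact_force: [0.5, -0.6, 0.3]
width: 0.0514
```

Run:
```python
from h import *
look("w5",["blue"],[.05])
im=snapshot("side");cv2.imwrite("pics/s5.png",cv2.resize(im[250:350,260:360,::-1],None,fx=5,fy=5))
```

```text
t 7.92 tcp [ 0.4272 -0.2171 -0.0128] rot [-3.034e+00 -8.120e-01  2.000e-03] F [ 0.5 -0.6  0.3] w 0.0514
blue area 3783.5 box (289, 265, 71, 70) circ 324.3 300.2 36.0 ell [[324.2, 299.9], [69.4, 71.4]] -> [ 0.4269 -0.2172  0.05  ]
```

View pics/s5.png

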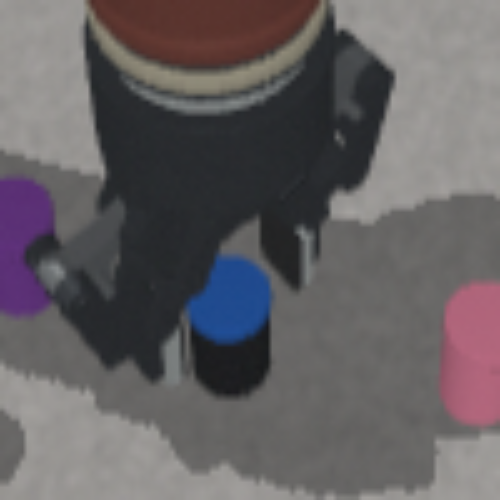

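View pics/w5.png

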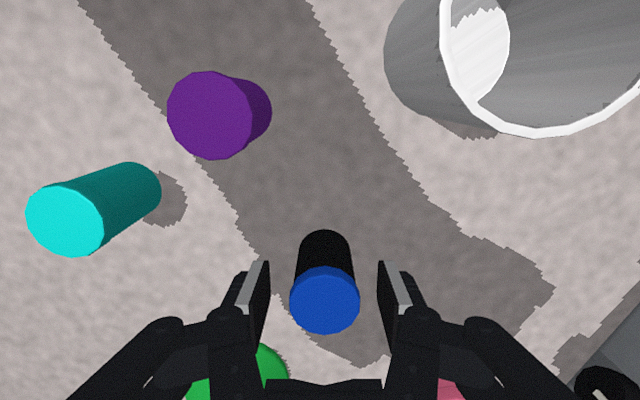

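Both pads now straddle the pot. I'll go 8 mm lower and close.

>>> arm_command(plan=[[0,0,0.008,0,0,0,0.4],[0,0,0,0,0,0,0.4],[0,0,0,0,0,0,0.55],[0,0,0,0,0,0,0.75],[0,0,0,0,0,0,0.9],[0,0,0,0,0,0,1.0],[0,0,0,0,0,0,1.0]], grip_force=30)

```text
time_s: 8.9
tcp_pos: [0.4279, -0.2172, -0.0201]
tcp_rot: [3.035, 0.812, 0.001]
contact_force: [0.2, 0.5, 1.2]
width: 0.0303
```

>>> arm_command(plan=[[0,0,-0.02,0,0,0,1.0],[0,0,-0.04,0,0,0,1.0],[0,0,-0.05,0,0,0,1.0],[0,0,-0.05,0,0,0,1.0],[0,0,0,0,0,0,1.0]])

```text
time_s: 9.52
tcp_pos: [0.4302, -0.2181, 0.1431]
tcp_rot: [3.03, 0.81, 0.01]
contact_force: [0.8, 0.2, -0.3]
width: 0.03
```

Run:
```python
from h import *
s,P,im=look("w6",["blue","brass","yellow","white"],[.05,.012,.05,.085])
tdelta(s,[.6377-.011,.1385+.019,.12],30)
```

```text
t 9.53 tcp [ 0.4302 -0.2181  0.1431] rot [3.03 0.81 0.01] F [ 0.8  0.2 -0.3] w 0.03
blue area 4151.5 box (286, 274, 75, 72) circ 323.0 310.5 38.1 ell [[323.1, 309.7], [72.0, 75.8]] -> [ 0.4898 -0.3222  0.05  ]
white area 17370.0 box (493, 170, 147, 194) circ 583.7 269.1 100.3 ell [[582.4, 280.7], [154.1, 223.6]] -> [ 0.65   -0.1676  0.085 ]
 yaw now 29.94 tilt [ 0.0074 -0.0037] tool shift [ 0.3576 -0.2275  0.0231] wz -0.001
```

View pics/w6.png

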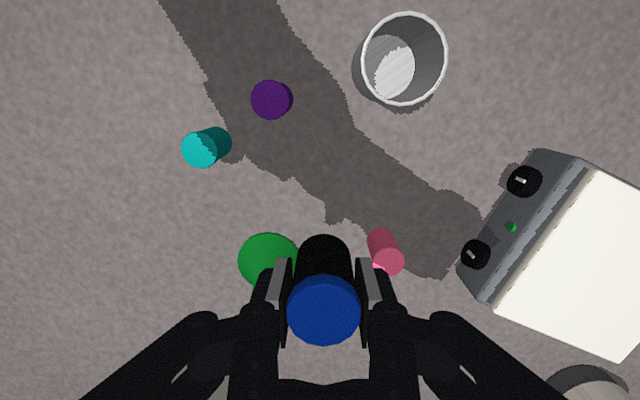

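Blue is held (width 30 mm). I'll stop just short of the tin and measure it with the wrist camera.

>>> arm_command(plan=[[0.04,-0.0175,0,0,0,0,1.0],[0.04,-0.0175,0,0,0,0,1.0],[0.04,-0.0175,0,0,0,0,1.0],[0.04,-0.0175,0,0,0,0,1.0],[0.04,-0.0175,0,0,0,0,1.0],[0.04,-0.0175,0,0,0,0,1.0],[0.04,-0.0175,0,0,0,0,1.0],[0.04,-0.0175,0,0,0,0,1.0],[0.038,-0.0175,0,0,0,0,1.0],[0,0,0,0,0,0,1.0],[0,0,0,0,0,0,1.0],[0,0,0,0,0,0,1.0]])

```text
time_s: 11.08
tcp_pos: [0.6584, 0.0959, 0.1388]
tcp_rot: [3.034, 0.809, -0.004]
contact_force: [0.1, -0.5, -1.0]
width: 0.03
```

Run:
```python
from h import *
s,P,im=look("w7",["brass"],[.012])
tdelta(s,[.6377-.011,.1385+.019,.05],30)
```

```text
t 11.07 tcp [0.6584 0.0959 0.1388] rot [ 3.034  0.809 -0.004] F [ 0.1 -0.5 -1. ] w 0.03
brass area 6777.0 box (283, 89, 93, 94) circ 328.8 135.4 47.3 ell [[329.1, 135.5], [93.0, 94.4]] -> [0.6396 0.1375 0.012 ]
brass area 1968.0 box (569, 313, 71, 67) circ 605.9 348.9 44.7 ell [[614.8, 347.0], [31.2, 118.5]] -> [1.0442 0.0941 0.012 ]
brass area 831.5 box (0, 130, 35, 39) circ 15.0 147.5 21.7 ell [[12.0, 149.2], [36.3, 46.3]] -> [ 0.3897 -0.0206  0.012 ]
 yaw now 29.85 tilt [-0.0019 -0.002 ] tool shift [ 0.0034 -0.0693  0.0887] wz -0.003
```

View pics/w7.png

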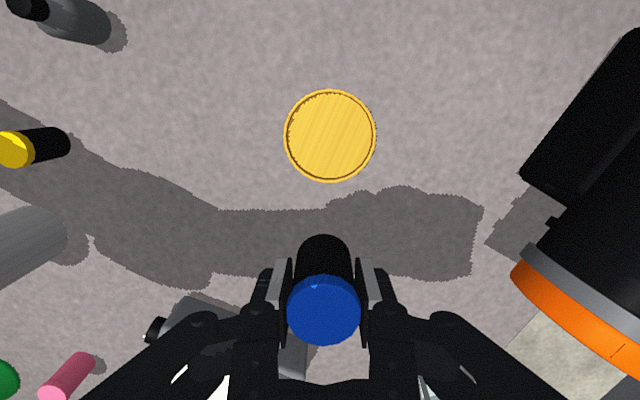

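The wrist view puts the tin at (0.640,0.1375) and the top view at (0.638,0.1385), so they agree. Moving over blue's slot (0.628,0.157) and lowering.

>>> arm_command(plan=[[0.002,-0.034,0,0,0,0,1.0],[0.002,-0.034,0,0,0,0,1.0],[0,0,0.04,0,0,0,1.0],[0,0,0.04,0,0,0,1.0],[0,0,0.03,0,0,0,1.0],[0,0,0,0,0,0,1.0],[0,0,0,0,0,0,1.0]])

```text
time_s: 12.0
tcp_pos: [0.6297, 0.1589, 0.0313]
tcp_rot: [-3.035, -0.811, -0.004]
contact_force: [-0.1, -1.3, -0.2]
width: 0.0301
```

Run:
```python
from h import *
s,P,im=look("w8",["brass"],[.012])
tdelta(s,[.628,.157,-.016],30)
```

```text
t 12.0 tcp [0.6297 0.1589 0.0313] rot [-3.035 -0.811 -0.004] F [-0.1 -1.3 -0.2] w 0.0301
brass area 5288.5 box (258, 196, 127, 83) circ 321.0 256.5 63.0 ell [[320.9, 245.1], [95.3, 125.9]] -> [0.6346 0.146  0.012 ]
 yaw now 29.92 tilt [0.0024 0.0009] tool shift [-0.0026  0.0008  0.0473] wz -0.001
```

View pics/w8.png

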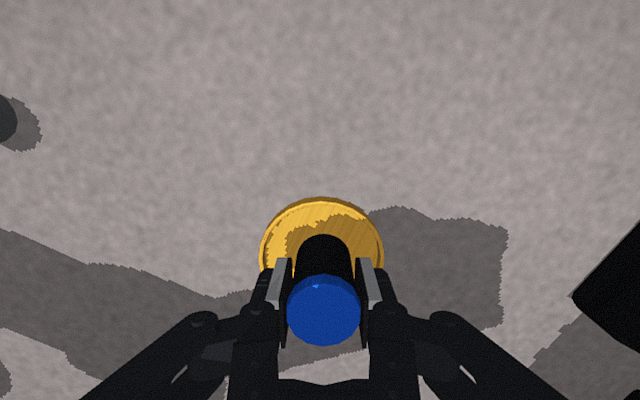

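>>> arm_command(plan=[[-0.002,0,0.03,0,0,0,1.0],[0,0,0.01,0,0,0,1.0],[0,0,0.004,0,0,0,1.0],[0,0,0,0,0,0,1.0]])

```text
time_s: 12.55
tcp_pos: [0.6276, 0.1584, -0.0135]
tcp_rot: [-3.034, -0.812, -0.002]
contact_force: [-0.7, -0.2, -0.5]
width: 0.0298
```

>>> arm_command(plan=[[0,0,0.003,0,0,0,1.0],[0,0,0,0,0,0,1.0]])

```text
time_s: 12.8
tcp_pos: [0.6271, 0.1581, -0.017]
tcp_rot: [-3.035, -0.812, -0.001]
contact_force: [0.8, 0.2, -0.6]
width: 0.0303
```

>>> arm_command(plan=[[0,0,0.001,0,0,0,1.0],[0,0,0,0,0,0,1.0],[0,0,0,0,0,0,0.62],[0,0,0,0,0,0,0.55],[0,0,0,0,0,0,0.5],[0,0,0,0,0,0,0.5],[0,0,-0.02,0,0,0,0.5],[0,0,-0.04,0,0,0,0.5],[0,0,-0.05,0,0,0,0.5],[0,0,-0.05,0,0,0,0.5],[0,0,0,0,0,0,0.5]])

```text
time_s: 14.18
tcp_pos: [0.6303, 0.1601, 0.1487]
tcp_rot: [-3.034, -0.812, -0.02]
contact_force: [-0.3, 0.6, -0.4]
width: 0.0427
```

Run:
```python
from h import *
s,P,im=look("w9",["blue","brass","yellow"],[.053,.012,.05])
tdelta(s,[.414,.001,.15],-30)
im=snapshot("top");cv2.imwrite("pics/t9.png",im[:,:,::-1])
```

```text
t 14.18 tcp [0.6303 0.1601 0.1487] rot [-3.034 -0.812 -0.02 ] F [-0.3  0.6 -0.4] w 0.0427
blue area 878.0 box (301, 177, 34, 35) circ 317.4 194.0 17.3 ell [[317.3, 194.0], [34.0, 34.4]] -> [0.6269 0.1567 0.053 ]
brass area 5298.5 box (277, 163, 85, 82) circ 319.0 204.0 42.2 ell [[319.0, 203.3], [81.8, 84.2]] -> [0.6392 0.1381 0.012 ]
brass area 952.5 box (11, 207, 41, 34) circ 30.5 224.0 20.7 ell [[30.6, 223.8], [32.6, 41.0]] -> [ 0.3943 -0.0273  0.012 ]
yellow area 967.5 box (11, 208, 41, 33) circ 30.7 223.0 20.6 ell [[30.7, 223.8], [31.7, 40.6]] -> [0.4172 0.0034 0.05  ]
yellow area 823.5 box (283, 169, 39, 54) circ 301.4 196.4 28.4 ell [[306.7, 196.6], [45.6, 59.2]] -> [0.6204 0.1492 0.05  ]
yellow area 222.5 box (283, 165, 75, 30) circ 320.0 188.0 37.1 ell [[319.1, 188.8], [46.9, 71.5]] -> [0.6264 0.1608 0.05  ]
 yaw now 29.97 tilt [0.0118 0.0045] tool shift [-0.2668  0.0298 -0.0046] wz 1.047
```

View pics/w9.png

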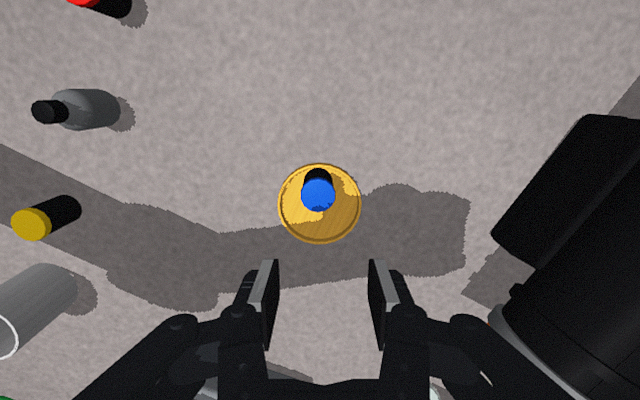

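Blue stands in its slot at (0.627,0.157), 22 mm from the tin's centre. Next is yellow: turn the jaws to −30° and travel.

>>> arm_command(plan=[[0,0,0,0,0,0.1745,0.4],[0,0,0,0,0,0.1745,0.4],[0,0,0,0,0,0.1745,0.4],[0,0,0,0,0,0.1745,0.4],[0,0,0,0,0,0.1745,0.4],[0,0,0,0,0,0.1745,0.4],[0,0,0,0,0,0,0.4],[-0.0155,0.035,0,0,0,0,0.4],[-0.0155,0.035,0,0,0,0,0.4],[-0.0155,0.035,0,0,0,0,0.4],[-0.0155,0.035,0,0,0,0,0.4],[-0.0155,0.035,0,0,0,0,0.4],[-0.0155,0.035,0,0,0,0,0.4],[-0.0155,0.035,0,0,0,0,0.4],[0,0,0,0,0,0,0.4],[0,0,0,0,0,0,0.4],[0,0,0,0,0,0,0.4]])

```text
time_s: 16.4
tcp_pos: [0.4115, 0.0009, 0.1417]
tcp_rot: [-3.034, 0.81, -0.001]
contact_force: [-0.9, 0.9, 0.0]
width: 0.0513
```

Run:
```python
from h import *
s,P,im=look("w10",["yellow"],[.05])
tdelta(s,[.415,.002,-.02],-30)
```

```text
t 16.4 tcp [0.4115 0.0009 0.1417] rot [-3.034e+00  8.100e-01 -1.000e-03] F [-0.9  0.9  0. ] w 0.0513
yellow area 923.0 box (310, 174, 35, 35) circ 327.0 191.4 17.7 ell [[326.9, 191.5], [34.8, 35.2]] -> [0.4155 0.0011 0.05  ]
 yaw now -29.9 tilt [0.0008 0.0007] tool shift [ 0.0025 -0.0025  0.1617] wz 0.002
```

View pics/w10.png

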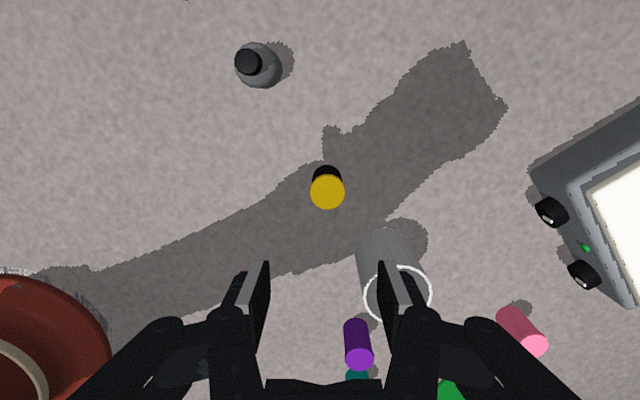

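>>> arm_command(plan=[[0.003,-0.002,0.04,0,0,0,0.4],[0,0,0.04,0,0,0,0.4],[0,0,0.04,0,0,0,0.4],[0,0,0,0,0,0,0.4],[0,0,0.03,0,0,0,0.4],[0,0,0.012,0,0,0,0.4],[0,0,0,0,0,0,0.4],[0,0,0,0,0,0,0.55],[0,0,0,0,0,0,0.75],[0,0,0,0,0,0,0.9],[0,0,0,0,0,0,1.0],[0,0,0,0,0,0,1.0]], grip_force=30)

```text
time_s: 17.95
tcp_pos: [0.4147, 0.0004, -0.0192]
tcp_rot: [-3.034, 0.814, -0.003]
contact_force: [-1.0, -0.4, 7.1]
width: 0.0304
```

>>> arm_command(plan=[[0,0,-0.02,0,0,0,1.0],[0,0,-0.04,0,0,0,1.0],[0,0,-0.05,0,0,0,1.0],[0,0,-0.05,0,0,0,1.0],[0,0,0,0,0,0,1.0],[0.021,-0.035,0,0,0,0,1.0],[0.021,-0.035,0,0,0,0,1.0],[0.021,-0.035,0,0,0,0,1.0],[0.021,-0.035,0,0,0,0,1.0],[0.021,-0.035,0,0,0,0,1.0],[0.021,-0.035,0,0,0,0,1.0],[0,0,0,0,0,0,1.0],[0,0,0,0,0,0,1.0],[0,0,0,0,0,0,1.0]])

```text
time_s: 19.7
tcp_pos: [0.627, 0.118, 0.1394]
tcp_rot: [3.033, -0.815, -0.002]
contact_force: [0.5, -0.1, -0.9]
width: 0.03
```

Run:
```python
from h import *
s,P,im=look("w11",["blue","brass","yellow"],[.053,.012,.05])
tdelta(s,[.628,.119,-.017],-30)
```

```text
t 19.7 tcp [0.627  0.118  0.1394] rot [ 3.033e+00 -8.150e-01 -2.000e-03] F [ 0.5 -0.1 -0.9] w 0.03
blue area 1021.5 box (283, 137, 37, 38) circ 300.9 155.4 18.8 ell [[301.0, 155.6], [36.2, 37.5]] -> [0.6284 0.1563 0.053 ]
brass area 6348.5 box (281, 113, 91, 91) circ 326.2 157.8 45.6 ell [[326.1, 157.8], [90.5, 90.9]] -> [0.6416 0.1376 0.012 ]
brass area 4160.5 box (286, 267, 75, 72) circ 323.0 303.3 37.9 ell [[323.0, 302.7], [73.2, 75.4]] -> [0.559  0.0008 0.012 ]
yellow area 4138.5 box (286, 267, 75, 71) circ 323.1 303.1 37.6 ell [[323.1, 302.7], [72.5, 74.9]] -> [0.5726 0.0239 0.05  ]
yellow area 1191.5 box (291, 156, 61, 41) circ 321.0 172.0 30.1 ell [[322.2, 175.5], [39.4, 60.5]] -> [0.6346 0.1327 0.05  ]
yellow area 503.5 box (283, 114, 75, 35) circ 320.0 137.5 38.5 ell [[317.6, 134.5], [37.0, 71.9]] -> [0.6484 0.1638 0.05  ]
 yaw now -30.07 tilt [-0.0016 -0.0011] tool shift [ 0.0005 -0.0017  0.1564] wz -0.001
```

View pics/w11.png

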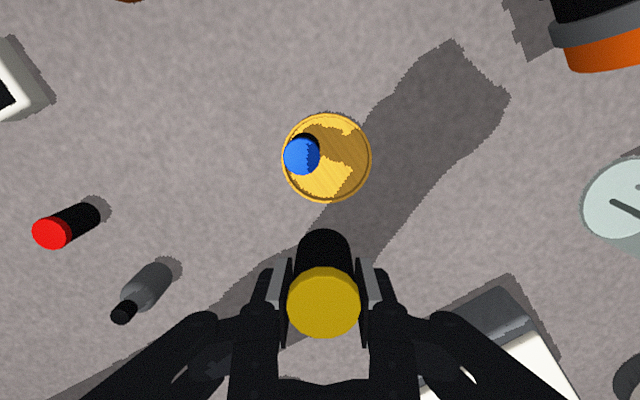

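Yellow is held and lined up with its slot. Lowering.

>>> arm_command(plan=[[0.001,0.001,0.04,0,0,0,1.0],[0,0,0.04,0,0,0,1.0],[0,0,0.03,0,0,0,1.0],[0,0,0,0,0,0,1.0],[0,0,0.03,0,0,0,1.0],[0,0,0.01,0,0,0,1.0],[0,0,0.004,0,0,0,1.0],[0,0,0,0,0,0,1.0]])

```text
time_s: 20.75
tcp_pos: [0.6292, 0.1179, -0.0132]
tcp_rot: [-3.034, 0.814, -0.002]
contact_force: [1.2, 0.6, -0.3]
width: 0.0299
```

Run:
```python
from h import *
s,P,im=look("w12",["blue"],[.053])
tdelta(s,[.6275,.117,-.017],-30)
```

```text
t 20.75 tcp [ 0.6292  0.1179 -0.0132] rot [-3.034e+00  8.140e-01 -2.000e-03] F [ 1.2  0.6 -0.3] w 0.0299
blue area 4775.5 box (231, 190, 81, 78) circ 271.5 228.6 40.6 ell [[271.7, 228.6], [78.1, 80.3]] -> [0.6291 0.1567 0.053 ]
 yaw now -30.03 tilt [0.0016 0.0004] tool shift [-0.001   0.0016  0.0037] wz -0.001
```

View pics/w12.png

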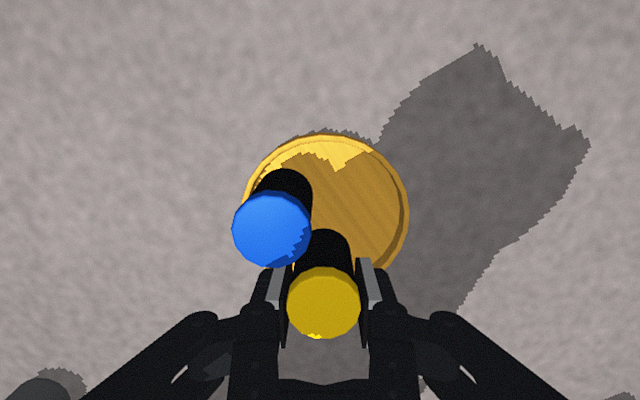

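>>> arm_command(plan=[[-0.001,0.0015,0.004,0,0,0,1.0],[0,0,0.001,0,0,0,1.0],[0,0,0,0,0,0,1.0],[0,0,0,0,0,0,0.62],[0,0,0,0,0,0,0.56],[0,0,0,0,0,0,0.5],[0,0,0,0,0,0,0.5],[0,0,-0.02,0,0,0,0.5],[0,0,-0.04,0,0,0,0.5],[0,0,-0.05,0,0,0,0.5],[0,0,-0.05,0,0,0,0.5],[0,0,0,0,0,0,0.5]])

```text
time_s: 22.3
tcp_pos: [0.6307, 0.1183, 0.1476]
tcp_rot: [-3.028, 0.812, -0.018]
contact_force: [-0.6, -0.1, -1.0]
width: 0.0431
```

Run:
```python
from h import *
s,P,im=look("w13",["blue","yellow","brass","red"],[.053,.053,.012,.05])
tdelta(s,[.395,.207,.145],90)
im=snapshot("top");cv2.imwrite("pics/t13.png",cv2.resize(im[60:280,130:490,::-1],None,fx=2,fy=2))
```

```text
t 22.3 tcp [0.6307 0.1183 0.1476] rot [-3.028  0.812 -0.018] F [-0.6 -0.1 -1. ] w 0.0431
blue area 955.5 box (280, 140, 35, 36) circ 297.0 157.5 18.3 ell [[297.0, 157.6], [35.0, 36.4]] -> [0.6284 0.1562 0.053 ]
yellow area 1046.5 box (288, 175, 51, 37) circ 311.6 189.8 27.4 ell [[313.5, 190.4], [35.1, 54.4]] -> [0.6258 0.1247 0.053 ]
yellow area 374.0 box (280, 118, 72, 32) circ 315.5 139.5 36.7 ell [[314.4, 139.3], [40.7, 70.2]] -> [0.6487 0.1619 0.053 ]
brass area 5338.0 box (278, 116, 88, 97) circ 321.0 164.0 48.1 ell [[321.5, 162.2], [86.7, 94.2]] -> [0.6405 0.1356 0.012 ]
red area 924.5 box (33, 217, 39, 34) circ 52.2 232.7 19.8 ell [[52.0, 233.3], [31.9, 38.9]] -> [0.3997 0.2084 0.05  ]
 yaw now -30.03 tilt [0.0124 0.0032] tool shift [-0.2485  0.0412 -0.    ] wz -2.095
```

View pics/w13.png

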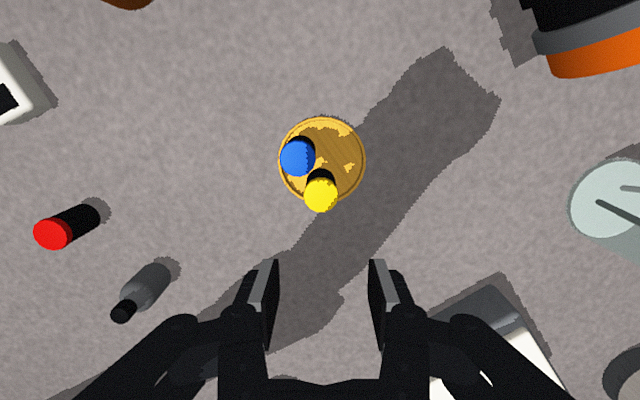

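View pics/t13.png

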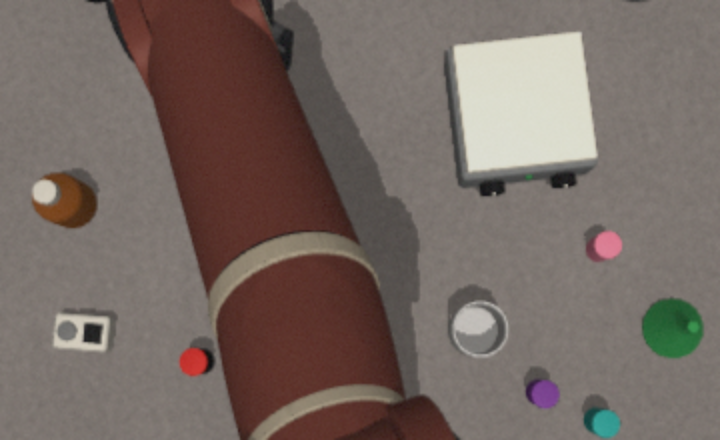

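Blue and yellow are both standing in the tin, with yellow's lid at (320,195). For red I'll grip along x to stay clear of the dropper, then turn to 90° for the slot.

>>> arm_command(plan=[[0,0,0,0,0,-0.175,0.4],[0,0,0,0,0,-0.175,0.4],[0,0,0,0,0,-0.174,0.4],[0,0,0,0,0,0,0.4],[-0.039,-0.015,0,0,0,0,0.4],[-0.039,-0.015,0,0,0,0,0.4],[-0.039,-0.015,0,0,0,0,0.4],[-0.039,-0.015,0,0,0,0,0.4],[-0.039,-0.015,0,0,0,0,0.4],[-0.038,-0.015,0,0,0,0,0.4],[0,0,0,0,0,0,0.4],[0,0,0,0,0,0,0.4],[0,0,0,0,0,0,0.4]])

```text
time_s: 24.02
tcp_pos: [0.395, 0.2064, 0.1405]
tcp_rot: [3.142, -0.005, 0.0]
contact_force: [0.2, 0.3, 0.0]
width: 0.0517
```

Run:
```python
from h import *
s,P,im=look("w14",["red"],[.05])
tdelta(s,[.397,.208,-.02],0)
im=snapshot("top");cv2.imwrite("pics/t14.png",cv2.resize(im[60:280,130:490,::-1],None,fx=2,fy=2))
```

```text
t 24.02 tcp [0.395  0.2064 0.1405] rot [ 3.142 -0.005  0.   ] F [0.2 0.3 0. ] w 0.0517
red area 902.5 box (308, 173, 35, 36) circ 324.5 190.5 17.7 ell [[324.6, 190.5], [34.9, 35.1]] -> [0.3959 0.2097 0.05  ]
red area 182.0 box (0, 288, 23, 22) circ 9.2 298.5 13.9 ell [[-14.4, 296.2], [23.0, 73.8]] -> [0.0714 0.1056 0.05  ]
 yaw now -0.17 tilt [ 0.0002 -0.0001] tool shift [ 0.002  -0.0016  0.1605] wz -0.003
```

View pics/w14.png

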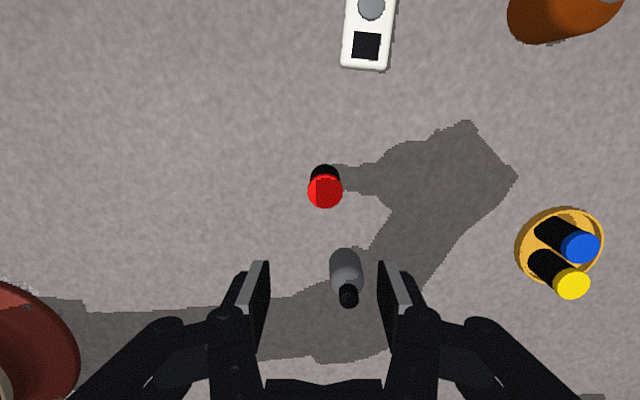

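View pics/t14.png

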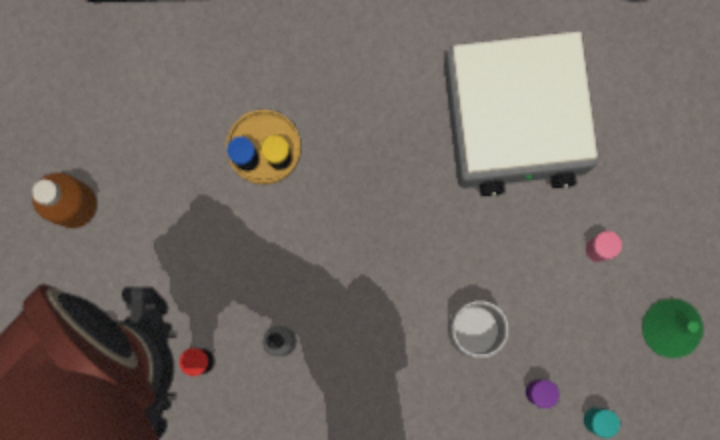

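>>> arm_command(plan=[[0.001,-0.003,0.04,0,0,0,0.4],[0,0,0.04,0,0,0,0.4],[0,0,0.04,0,0,0,0.4],[0,0,0,0,0,0,0.4],[0,0,0.03,0,0,0,0.4],[0,0,0.011,0,0,0,0.4],[0,0,0,0,0,0,0.4],[0,0,0,0,0,0,0.55],[0,0,0,0,0,0,0.75],[0,0,0,0,0,0,0.9],[0,0,0,0,0,0,1.0],[0,0,0,0,0,0,1.0]], grip_force=30)

```text
time_s: 25.62
tcp_pos: [0.3957, 0.2104, -0.0191]
tcp_rot: [-3.141, 0.0, -0.003]
contact_force: [0.6, 0.0, 6.1]
width: 0.03
```

>>> arm_command(plan=[[0,0,-0.02,0,0,0,1.0],[0,0,-0.04,0,0,0,1.0],[0,0,-0.05,0,0,0,1.0],[0,0,-0.05,0,0,0,1.0],[0,0,0,0,0,0,1.0],[0.02,0,0,0,0,-0.1745,1.0],[0,0,0,0,0,-0.1745,1.0],[0,0,0,0,0,-0.1745,1.0],[0,0,0,0,0,-0.1745,1.0],[0,0,0,0,0,-0.1745,1.0],[0,0,0,0,0,-0.1745,1.0],[0,0,0,0,0,-0.1745,1.0],[0,0,0,0,0,-0.1745,1.0],[0,0,0,0,0,-0.1745,1.0],[0,0,0,0,0,0,1.0]])

```text
time_s: 27.5
tcp_pos: [0.4142, 0.2093, 0.1387]
tcp_rot: [-2.223, -2.218, 0.003]
contact_force: [-0.3, -0.1, -0.5]
width: 0.0304
```

Run:
```python
from h import *
s,P,im=look("w15",["blue","yellow","red"],[.053,.053,.05])
tdelta(s,[.640,.138,.14],90)
tdelta(s,[.662,.138,-.017],90)
```

```text
t 27.5 tcp [0.4142 0.2093 0.1387] rot [-2.223 -2.218  0.003] F [-0.3 -0.1 -0.5] w 0.0304
red area 4085.0 box (286, 270, 75, 72) circ 323.1 307.2 37.9 ell [[323.1, 306.0], [71.9, 75.1]] -> [0.5241 0.208  0.05  ]
 yaw now 89.87 tilt [-0.0024 -0.0005] tool shift [-0.0708  0.226  -0.0018] wz -0.002
 yaw now 89.87 tilt [-0.0024 -0.0005] tool shift [-0.0706  0.2484  0.1551] wz -0.002
```

View pics/w15.png

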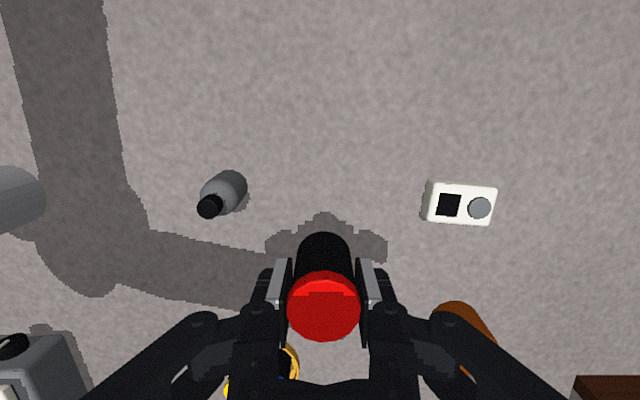

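>>> arm_command(plan=[[-0.012,0.042,0,0,0,0,1.0],[-0.012,0.042,0,0,0,0,1.0],[-0.012,0.042,0,0,0,0,1.0],[-0.012,0.042,0,0,0,0,1.0],[-0.012,0.042,0,0,0,0,1.0],[-0.011,0.04,0,0,0,0,1.0],[0,0,0,0,0,0,1.0],[0,0,0,0,0,0,1.0],[0,0,0,0,0,0,1.0]])

```text
time_s: 28.68
tcp_pos: [0.6636, 0.14, 0.14]
tcp_rot: [-2.219, -2.223, 0.001]
contact_force: [0.6, -0.8, 0.0]
width: 0.03
```

Run:
```python
from h import *
s,P,im=look("w16",["blue","yellow","red","brass"],[.053,.053,.05,.012])
tdelta(s,[.6635,.138,-.017],90)
```

```text
t 28.68 tcp [0.6636 0.14   0.14  ] rot [-2.219e+00 -2.223e+00  1.000e-03] F [ 0.6 -0.8  0. ] w 0.03
blue area 1039.0 box (325, 135, 37, 38) circ 342.9 153.5 18.9 ell [[342.9, 153.6], [36.5, 37.9]] -> [0.6267 0.1551 0.053 ]
yellow area 2158.5 box (278, 136, 81, 61) circ 318.5 159.0 40.7 ell [[316.6, 165.5], [60.0, 81.0]] -> [0.6366 0.1337 0.053 ]
yellow area 554.0 box (286, 119, 63, 33) circ 317.0 134.0 31.3 ell [[316.6, 135.1], [31.4, 61.4]] -> [0.612  0.1338 0.053 ]
red area 4089.5 box (286, 270, 75, 72) circ 323.1 307.1 38.0 ell [[323.2, 305.9], [72.0, 75.0]] -> [0.7746 0.1393 0.05  ]
brass area 6305.5 box (275, 113, 91, 91) circ 319.8 158.3 45.4 ell [[319.8, 158.4], [90.3, 90.5]] -> [0.6384 0.1359 0.012 ]
 yaw now 90.09 tilt [-0.0006  0.    ] tool shift [-0.002 -0.     0.157] wz 0.002
```

View pics/w16.png

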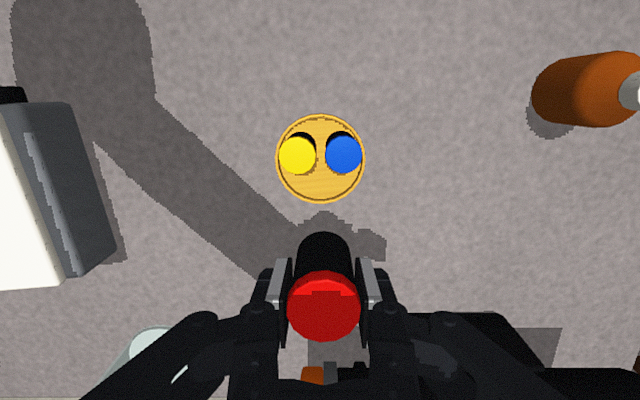

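Blue (343,154) and yellow (297,156) sit at the front of the tin, and red is lined up behind them. Lowering red.

>>> arm_command(plan=[[-0.003,0,0.04,0,0,0,1.0],[0,0,0.04,0,0,0,1.0],[0,0,0.03,0,0,0,1.0],[0,0,0,0,0,0,1.0],[0,0,0.03,0,0,0,1.0],[0,0,0.008,0,0,0,1.0],[0,0,0,0,0,0,1.0]])

```text
time_s: 29.6
tcp_pos: [0.6643, 0.1361, -0.0076]
tcp_rot: [-2.221, -2.221, 0.001]
contact_force: [-1.4, -0.8, -1.5]
width: 0.0302
```

Run:
```python
from h import *
s,P,im=look("w17",["blue"],[.053])
tdelta(s,[.663,.1372,-.017],90)
```

```text
t 29.6 tcp [ 0.6643  0.1361 -0.0076] rot [-2.221e+00 -2.221e+00  1.000e-03] F [-1.4 -0.8 -1.5] w 0.0302
blue area 4476.0 box (336, 177, 78, 76) circ 373.7 215.6 39.3 ell [[373.6, 214.9], [76.2, 77.4]] -> [0.626 0.155 0.053]
 yaw now 90.0 tilt [-0.001  -0.0002] tool shift [ 0.0011 -0.0013  0.0094] wz -0.000
```

View pics/w17.png

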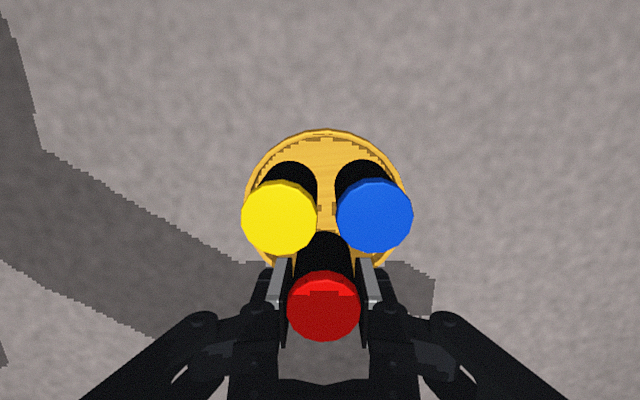

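>>> arm_command(plan=[[0.001,-0.001,0.006,0,0,0,1.0],[0,0,0.004,0,0,0,1.0],[0,0,0,0,0,0,1.0],[0,0,0,0,0,0,0.62],[0,0,0,0,0,0,0.56],[0,0,0,0,0,0,0.5],[0,0,0,0,0,0,0.5],[0,0,-0.02,0,0,0,0.5],[0,0,-0.04,0,0,0,0.5],[0,0,-0.05,0,0,0,0.5],[0,0,-0.05,0,0,0,0.5],[0,0,0,0,0,0,0.5],[0,0,0,0,0,0,0.5]])

```text
time_s: 31.28
tcp_pos: [0.6637, 0.1367, 0.1423]
tcp_rot: [2.221, 2.221, -0.0]
contact_force: [0.0, 0.9, -0.1]
width: 0.0428
```

Run:
```python
from h import *
s,P,im=look("w18",["blue","yellow","red","brass","amber"],[.053,.053,.053,.012,.05])
tdelta(s,[.572,.35,.14],0)
```

```text
t 31.27 tcp [0.6637 0.1367 0.1423] rot [ 2.221  2.221 -0.   ] F [ 0.   0.9 -0.1] w 0.0428
blue area 1021.5 box (329, 134, 37, 37) circ 347.0 152.1 18.8 ell [[346.9, 152.1], [36.3, 37.3]] -> [0.626  0.1553 0.053 ]
yellow area 1226.0 box (282, 135, 49, 59) circ 302.1 164.1 29.5 ell [[307.2, 164.3], [44.5, 63.9]] -> [0.6361 0.1226 0.053 ]
yellow area 328.5 box (290, 120, 62, 18) circ 320.5 132.5 30.7 ell [[320.0, 128.6], [17.8, 61.5]] -> [0.6072 0.1333 0.053 ]
red area 899.0 box (307, 165, 35, 36) circ 324.3 182.4 18.2 ell [[324.1, 182.3], [35.3, 35.7]] -> [0.6515 0.1367 0.053 ]
brass area 6223.5 box (279, 113, 90, 90) circ 323.3 157.8 45.1 ell [[323.2, 157.8], [89.6, 90.0]] -> [0.6384 0.1359 0.012 ]
amber area 5983.0 box (534, 50, 106, 76) circ 587.7 81.6 57.8 ell [[595.0, 88.2], [76.3, 125.4]] -> [0.5767 0.3476 0.05  ]
amber area 396.0 box (304, 364, 24, 22) circ 316.5 375.1 13.8 ell [[316.5, 374.5], [23.5, 27.4]] -> [0.8619 0.1288 0.05  ]
 yaw now 90.0 tilt [ 0.0003 -0.0004] tool shift [ 0.2133 -0.0917  0.0021] wz 1.571
```

View pics/w18.png

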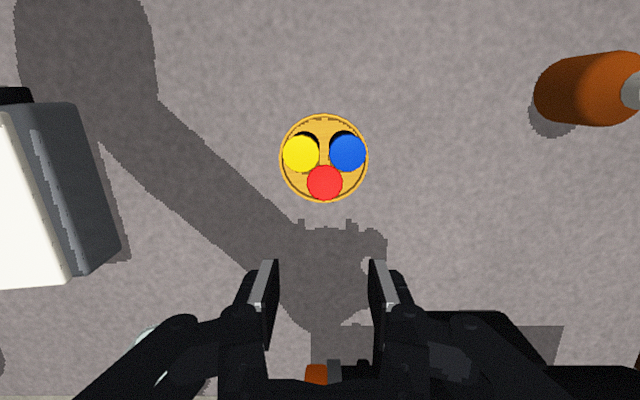

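Red's lid reads 10 mm nearer than where I put it, and no body shows behind it, so it may be leaning. Zooming in to check.

Run:
```python
from h import *
im=snapshot("wrist"); a=cv2.resize(im[100:220,260:390,::-1],None,fx=4.5,fy=4.5,interpolation=2)
im=snapshot("side"); b=cv2.resize(im[140:200,335:400,::-1],None,fx=9,fy=9,interpolation=2)
cv2.imwrite("pics/z18a.png",a); cv2.imwrite("pics/z18b.png",b)
```

```text
(no output)
```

View pics/z18a.png

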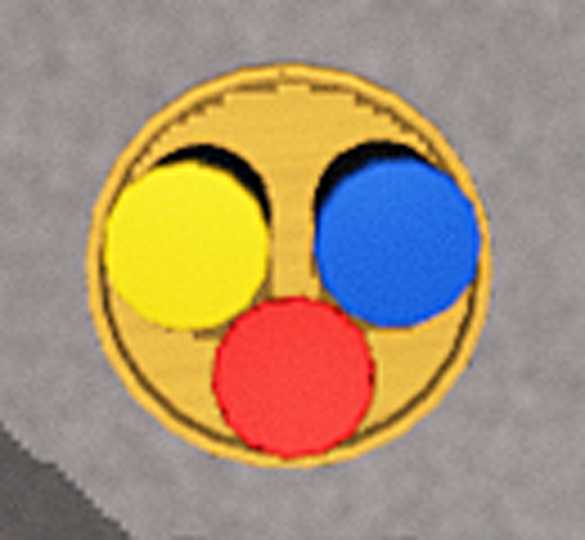

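View pics/z18b.png

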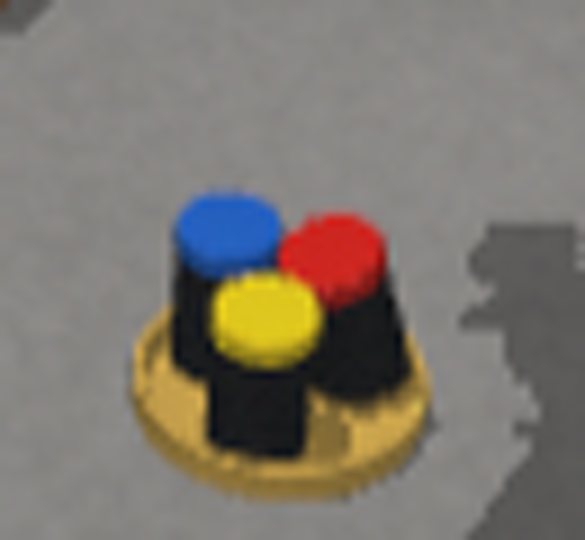

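Red is leaning about 0.2 rad towards −x, and its base looks to be on the rim edge. I'll regrasp it, lift it, straighten it with a small pitch of the tool, and set it nearer the centre.

>>> arm_command(plan=[[0,-0.0035,0.04,0,0,0,0.4],[0,0,0.04,0,0,0,0.4],[0,0,0.03,0,0,0,0.4],[0,0,0,0,0,0,0.4],[0,0,0.03,0,0,0,0.4],[0,0,0.016,0,0,0,0.4],[0,0,0,0,0,0,0.4],[0,0,0,0,0,0,0.55],[0,0,0,0,0,0,0.75],[0,0,0,0,0,0,0.9],[0,0,0,0,0,0,1.0],[0,0,0,0,0,0,1.0]], grip_force=30)

```text
time_s: 32.92
tcp_pos: [0.6613, 0.1374, -0.013]
tcp_rot: [2.221, 2.22, 0.003]
contact_force: [-0.1, 0.0, 5.0]
width: 0.0302
```

>>> arm_command(plan=[[0,0,-0.01,0,0,0,1.0],[0,0,-0.03,0,0,0,1.0],[0,0,-0.03,0,0,0,1.0],[0,0,0,0,0,0,1.0],[0,0,0,0,0,0,1.0]])

```text
time_s: 33.55
tcp_pos: [0.6595, 0.1362, 0.0547]
tcp_rot: [-2.221, -2.221, 0.003]
contact_force: [0.4, -0.4, -0.2]
width: 0.0299
```

Run:
```python
from h import *
s,P,im=look("w19",["red","blue"],[.053,.053])
im=snapshot("side"); b=cv2.resize(im[110:200,325:415,::-1],None,fx=6,fy=6,interpolation=2)
cv2.imwrite("pics/z19b.png",b)
```

```text
t 33.55 tcp [0.6595 0.1362 0.0547] rot [-2.221 -2.221  0.003] F [ 0.4 -0.4 -0.2] w 0.0299
red area 4415.5 box (285, 248, 77, 77) circ 323.0 286.0 38.6 ell [[322.9, 286.0], [75.9, 76.7]] -> [0.6925 0.1352 0.053 ]
blue area 2074.0 box (332, 159, 53, 53) circ 357.3 185.3 26.7 ell [[357.3, 185.6], [52.0, 52.8]] -> [0.6263 0.155  0.053 ]
```

View pics/w19.png

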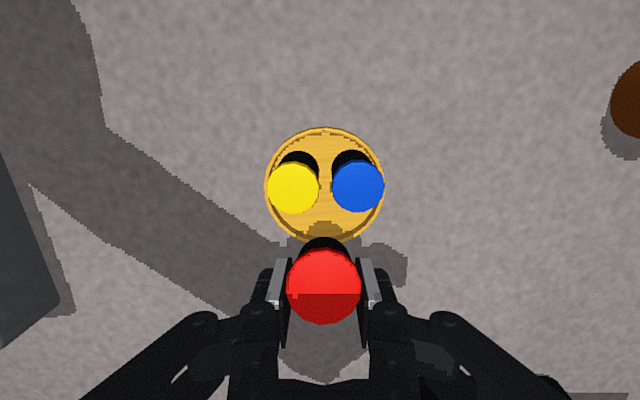

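View pics/z19b.png

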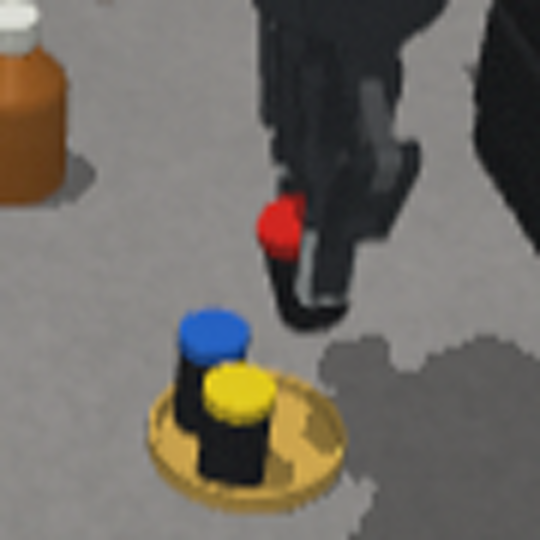

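Red is held and still tilted by about 0.2 rad, so I'll pitch the tool by 0.2 about the jaw axis.

>>> arm_command(plan=[[0,0,-0.01,0.1,0,0,1.0],[0,0,0,0.1,0,0,1.0],[0,0,0,0,0,0,1.0],[0,0,0,0,0,0,1.0],[0,0,0,0,0,0,1.0]])

```text
time_s: 34.28
tcp_pos: [0.6595, 0.1371, 0.0659]
tcp_rot: [-2.115, -2.117, 0.213]
contact_force: [0.7, -0.7, -0.6]
width: 0.03
```

Run:
```python
from h import *
s,P,im=look("w20",["red","blue","brass"],[.12,.053,.012])
tdelta(s,s["tcp_pos"]+np.array([.01,0,0]))
# expected image of lid circle dia 31 for tilt
im=snapshot("side"); b=cv2.resize(im[110:200,325:415,::-1],None,fx=6,fy=6,interpolation=2)
cv2.imwrite("pics/z20b.png",b)
```

```text
t 34.27 tcp [0.6595 0.1371 0.0659] rot [-2.115 -2.117  0.213] F [ 0.7 -0.7 -0.6] w 0.03
red area 4449.0 box (285, 248, 77, 77) circ 323.0 286.0 38.9 ell [[323.0, 286.1], [76.0, 77.1]] -> [0.6678 0.1362 0.12  ]
blue area 1732.0 box (330, 162, 48, 48) circ 353.2 185.0 24.4 ell [[353.2, 184.8], [47.8, 48.2]] -> [0.6273 0.1551 0.053 ]
brass area 7378.5 box (266, 141, 114, 109) circ 322.6 197.6 56.7 ell [[322.7, 197.4], [112.6, 113.1]] -> [0.6394 0.1359 0.012 ]
 yaw now 90.06 tilt [-0.1988 -0.0004] tool shift [-0.      0.0098 -0.002 ]
```

View pics/z20b.png

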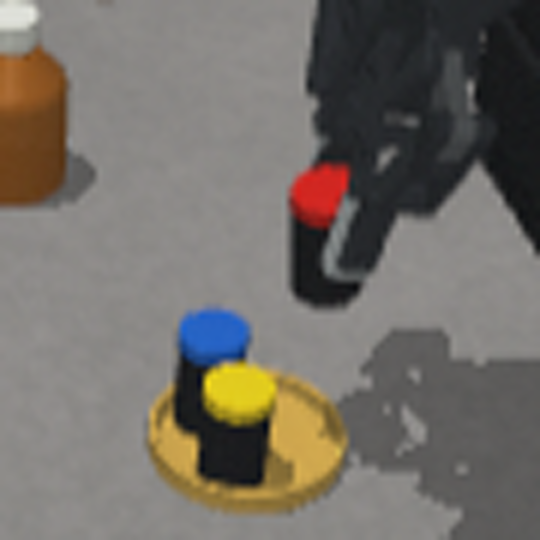

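View pics/w20.png

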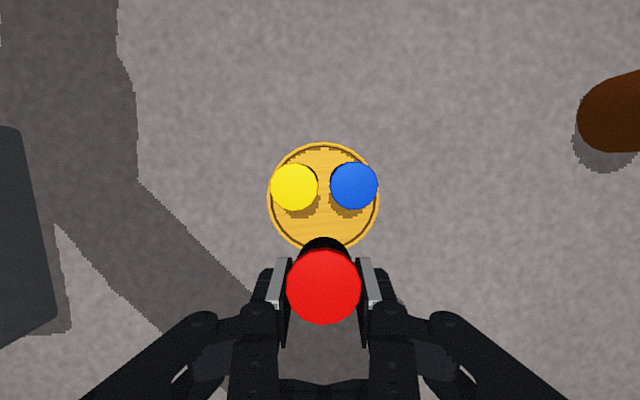

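Upright in the hand now. I'll lower it at about 20 mm behind the tin's centre, straight down in world axes.

>>> arm_command(plan=[[0,-0.004,0.001,0,0,0,1.0],[0,0.008,0.039,0,0,0,1.0],[0,0.005,0.0245,0,0,0,1.0],[0,0,0,0,0,0,1.0],[0,0.002,0.008,0,0,0,1.0],[0,0,0,0,0,0,1.0]])

```text
time_s: 35.12
tcp_pos: [0.6571, 0.1371, -0.0071]
tcp_rot: [-2.117, -2.116, 0.211]
contact_force: [0.6, 0.4, -0.0]
width: 0.0301
```

Run:
```python
from h import *
s,P,im=look("w21",["red","blue"],[.059,.053])
im=snapshot("side"); b=cv2.resize(im[130:200,325:415,::-1],None,fx=7,fy=7,interpolation=2)
cv2.imwrite("pics/z21b.png",b)
```

```text
t 35.12 tcp [ 0.6571  0.1371 -0.0071] rot [-2.117 -2.116  0.211] F [ 0.6  0.4 -0. ] w 0.0301
red area 4432.5 box (286, 247, 76, 78) circ 322.9 285.7 38.9 ell [[323.0, 286.0], [75.6, 77.4]] -> [0.6607 0.1362 0.059 ]
blue area 4096.5 box (333, 166, 74, 73) circ 369.0 202.0 37.2 ell [[369.1, 202.0], [73.3, 73.7]] -> [0.6271 0.1551 0.053 ]
```

View pics/z21b.png

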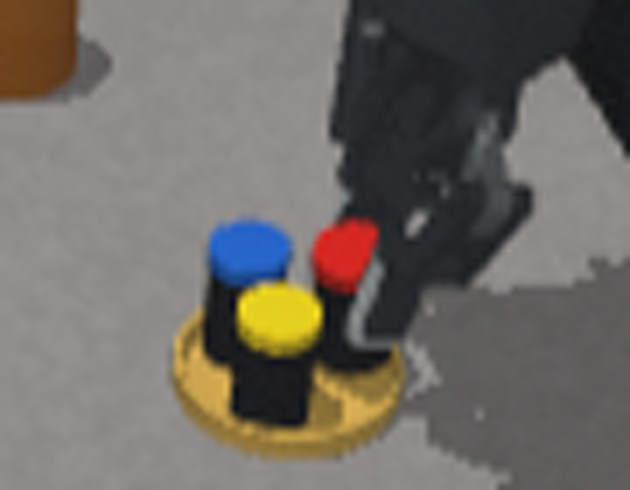

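View pics/w21.png

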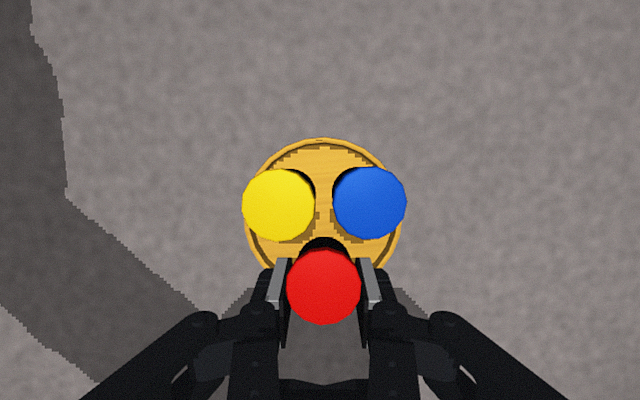

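>>> arm_command(plan=[[0,-0.001,0.004,0,0,0,1.0],[0,0,0.0015,0,0,0,1.0],[0,0,0,0,0,0,1.0]])

```text
time_s: 35.6
tcp_pos: [0.6544, 0.1367, -0.013]
tcp_rot: [-2.116, -2.116, 0.213]
contact_force: [0.5, -0.4, 0.4]
width: 0.03
```

>>> arm_command(plan=[[0,0,0.001,0,0,0,1.0],[0,0,0,0,0,0,1.0]])

```text
time_s: 35.85
tcp_pos: [0.6544, 0.1368, -0.0138]
tcp_rot: [-2.116, -2.116, 0.213]
contact_force: [-0.0, -0.6, -0.8]
width: 0.0296
```

>>> arm_command(plan=[[0,0,0.001,0,0,0,1.0],[0,0,0,0,0,0,1.0]])

```text
time_s: 36.1
tcp_pos: [0.6545, 0.137, -0.0143]
tcp_rot: [-2.117, -2.116, 0.212]
contact_force: [-0.3, -0.9, 1.1]
width: 0.0298
```

>>> arm_command(plan=[[0,0,0.001,0,0,0,1.0],[0,0,0,0,0,0,1.0],[0,0,0,0,0,0,0.62],[0,0,0,0,0,0,0.56],[0,0,0,0,0,0,0.5],[0,0,0,0,0,0,0.5],[0,0,-0.02,0,0,0,0.5],[0,0,-0.04,0,0,0,0.5],[0,0,-0.05,0,0,0,0.5],[0,0,-0.04,-0.1,0,0,0.5],[0,0,0,-0.1,0,0,0.5],[0,-0.04,0,0,0,0,0.5],[0,0,0,0,0,0,0.5]])

```text
time_s: 37.72
tcp_pos: [0.641, 0.1379, 0.1334]
tcp_rot: [2.217, 2.226, -0.002]
contact_force: [0.1, -1.1, 1.0]
width: 0.0426
```

Run:
```python
from h import *
s,P,im=look("w22",["red","blue","brass"],[.053,.053,.012])
a=cv2.resize(im[100:240,250:400,::-1],None,fx=4,fy=4,interpolation=2); cv2.imwrite("pics/z22a.png",a)
im=snapshot("side"); b=cv2.resize(im[130:200,325:415,::-1],None,fx=7,fy=7,interpolation=2)
cv2.imwrite("pics/z22b.png",b)
```

```text
t 37.73 tcp [0.641  0.1379 0.1334] rot [ 2.217e+00  2.226e+00 -2.000e-03] F [ 0.1 -1.1  1. ] w 0.0426
red area 911.5 box (305, 205, 36, 35) circ 322.4 222.2 18.0 ell [[322.4, 222.3], [35.1, 35.4]] -> [0.6615 0.1364 0.053 ]
blue area 1026.0 box (327, 164, 37, 37) circ 345.0 182.4 19.1 ell [[345.3, 182.3], [36.7, 37.5]] -> [0.6264 0.1549 0.053 ]
brass area 3754.5 box (277, 139, 91, 85) circ 322.1 183.5 45.2 ell [[322.1, 183.2], [88.5, 90.1]] -> [0.6381 0.1359 0.012 ]
```

View pics/z22a.png

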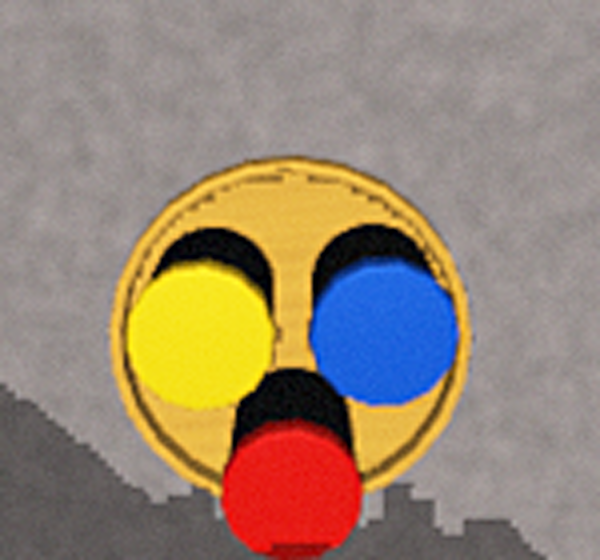

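View pics/z22b.png

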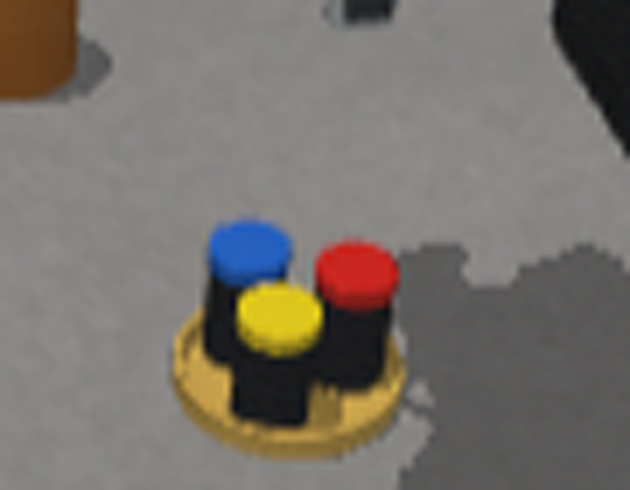

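Red now stands upright at (0.6615,0.136), about 23 mm behind the tin's centre and about 40 mm from blue. Next is the bottle, so I'll refine its position along with the beaker and the plate.

Run:
```python
from h import *
im=cv2.imread("pics/top0.png")[:,:,::-1].copy(); P=camera_params("top")
h=cv2.cvtColor(im,cv2.COLOR_RGB2HSV)
m=cv2.inRange(h,np.array((10,0,140)),np.array((40,60,255)))
for name,(x0,y0,x1,y1),z in (("cap",(140,140,175,170),.095),("beaker",(350,205,392,245),.08)):
    q=np.zeros_like(m);q[y0:y1,x0:x1]=m[y0:y1,x0:x1]
    cs,_=cv2.findContours(q,cv2.RETR_EXTERNAL,cv2.CHAIN_APPROX_NONE); c=np.vstack([k for k in cs if len(k)>5])
    (cx,cy),r=cv2.minEnclosingCircle(c); print(name,cx,cy,r,ray(P,(cx,cy),z))
# plate: bright corners
m=cv2.inRange(h,np.array((15,0,180)),np.array((45,45,255))); q=np.zeros_like(m); q[60:170,340:450]=m[60:170,340:450]
cs,_=cv2.findContours(q,cv2.RETR_EXTERNAL,cv2.CHAIN_APPROX_NONE); c=max(cs,key=cv2.contourArea)
print(cv2.minAreaRect(c)); B=cv2.approxPolyDP(c,6,True)[:,0]; X=[ray(P,b,.085) for b in B]; print(B.tolist(),np.round(X,4),np.round(np.mean(X,0),4))
s=state(); tdelta(s,[.57,.355,.14],0)
```

```text
cap 151.625 155.375 5.876429557800293 [0.5757698  0.35791056 0.095     ]
beaker 370.0 224.0 13.89254379272461 [ 0.42429951 -0.0994272   0.08      ]
((392.0682678222656, 110.5802001953125), (62.74374771118164, 64.14584350585938), 83.2901611328125)
[[419, 77], [357, 84], [365, 145], [427, 138]] [[ 0.7377 -0.2117  0.085 ]
 [ 0.7247 -0.0783  0.085 ]
 [ 0.592  -0.0924  0.085 ]
 [ 0.6048 -0.2244  0.085 ]] [ 0.6648 -0.1517  0.085 ]
t 37.83 tcp [0.6449 0.137  0.1331] rot [2.221 2.22  0.003] F [ 0.5 -0.3 -0.7] w 0.0428
 yaw now 89.98 tilt [0.0029 0.0002] tool shift [ 0.218  -0.075  -0.0071] wz 1.570
```

>>> arm_command(plan=[[0,0,0,0,0,0.1745,0.2],[0,0,0,0,0,0.1745,0],[0,0,0,0,0,0.1745,0],[0,0,0,0,0,0.1745,0],[0,0,0,0,0,0.1745,0],[0,0,0,0,0,0.1745,0],[0,0,0,0,0,0.1745,0],[0,0,0,0,0,0.1745,0],[0,0,0,0,0,0.1745,0],[-0.0115,-0.037,0,0,0,0,0],[-0.0115,-0.037,0,0,0,0,0],[-0.0115,-0.037,0,0,0,0,0],[-0.0115,-0.037,0,0,0,0,0],[-0.0115,-0.037,0,0,0,0,0],[-0.0115,-0.036,0,0,0,0,0],[0,0,0,0,0,0,0],[0,0,0,0,0,0,0],[0,0,0,0,0,0,0]])

```text
time_s: 40.08
tcp_pos: [0.5766, 0.356, 0.1314]
tcp_rot: [3.141, -0.005, 0.002]
contact_force: [-0.1, 0.0, -0.7]
width: 0.0852
```

Run:
```python
from h import *
HSV["cap"]=((0,0,120),(60,60,255))
s,P,im=look("w23",["amber","cap"],[.05,.095],(250,130,420,260))
tdelta(s,[.5758,.358,-.012],0)
```

```text
t 40.08 tcp [0.5766 0.356  0.1314] rot [ 3.141e+00 -5.000e-03  2.000e-03] F [-0.1  0.  -0.7] w 0.0852
amber area 2714.5 box (292, 156, 67, 74) circ 325.3 193.1 38.0 ell [[324.8, 194.3], [66.6, 77.1]] -> [0.5777 0.3586 0.05  ]
cap area 12136.0 box (250, 130, 170, 130) circ 334.5 194.5 106.3 ell [[337.6, 121.7], [161.9, 349.7]] -> [0.5857 0.4207 0.095 ]
 yaw now -0.18 tilt [ 0.001  -0.0011] tool shift [-0.0009 -0.0022  0.1434] wz -0.003
```

View pics/w23.png

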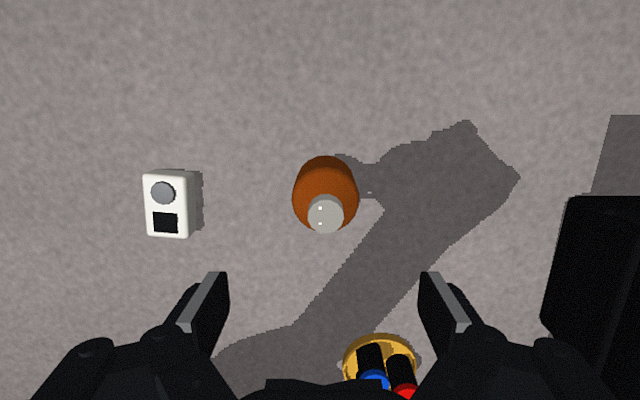

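The cap is at (326,213) and the body is centred at column 325, so the bottle is at about (0.578,0.3585). Descending with the jaws fully open.

>>> arm_command(plan=[[0.0015,-0.0025,0.04,0,0,0,0],[0,0,0.04,0,0,0,0],[0,0,0.03,0,0,0,0],[0,0,0,0,0,0,0],[0,0,0.02,0,0,0,0],[0,0,0,0,0,0,0]], grip_force=60)

```text
time_s: 40.88
tcp_pos: [0.576, 0.3596, 0.0006]
tcp_rot: [3.14, -0.0, -0.002]
contact_force: [0.4, -0.1, -1.3]
width: 0.0852
```

Run:
```python
from h import *
s,P,im=look("w24",["amber"],[.05],(200,130,450,400))
im=snapshot("side"); b=cv2.resize(im[60:190,260:400,::-1],None,fx=4.5,fy=4.5,interpolation=2)
cv2.imwrite("pics/z24b.png",b)
```

```text
t 40.88 tcp [0.576  0.3596 0.0006] rot [ 3.14e+00 -0.00e+00 -2.00e-03] F [ 0.4 -0.1 -1.3] w 0.0852
amber area 11494.5 box (266, 203, 124, 139) circ 328.5 276.8 73.9 ell [[327.5, 282.8], [122.1, 158.7]] -> [0.5777 0.3594 0.05  ]
```

View pics/z24b.png

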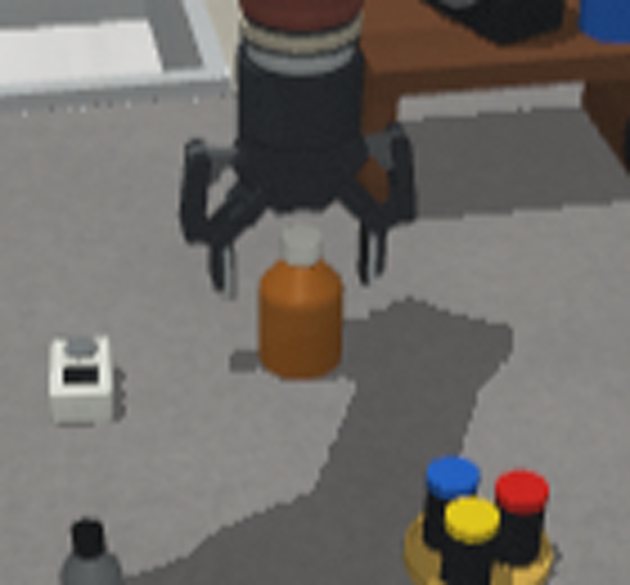

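View pics/w24.png

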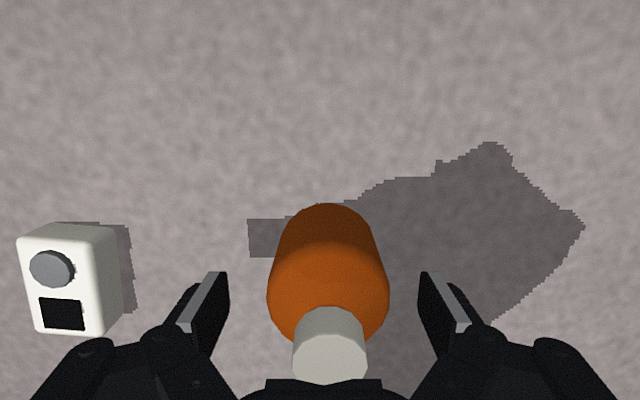

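>>> arm_command(plan=[[0.001,0,0.008,0,0,0,0],[0,0,0,0,0,0,0]])

```text
time_s: 41.22
tcp_pos: [0.5772, 0.36, -0.007]
tcp_rot: [3.141, -0.0, -0.001]
contact_force: [-0.5, -1.2, 0.1]
width: 0.0849
```

>>> arm_command(plan=[[0,0,0.004,0,0,0,0],[0,0,0,0,0,0,0]])

```text
time_s: 41.48
tcp_pos: [0.5772, 0.3603, -0.0109]
tcp_rot: [3.141, 0.0, -0.001]
contact_force: [-0.6, 1.1, 0.0]
width: 0.0853
```

>>> arm_command(plan=[[0,0,0,0,0,0,0.15],[0,0,0,0,0,0,0.3],[0,0,0,0,0,0,0.45],[0,0,0,0,0,0,0.6],[0,0,0,0,0,0,0.8],[0,0,0,0,0,0,1.0]], grip_force=60)

```text
time_s: 42.22
tcp_pos: [0.5779, 0.3609, -0.0098]
tcp_rot: [-3.141, 0.0, -0.002]
contact_force: [0.2, -0.8, 5.3]
width: 0.0546
```

Run:
```python
from h import *
s,P,im=look("w25",["amber"],[.05],(200,130,450,400))
im=snapshot("side"); b=cv2.resize(im[60:190,260:400,::-1],None,fx=4.5,fy=4.5,interpolation=2)
cv2.imwrite("pics/z25b.png",b)
```

```text
t 42.23 tcp [ 0.5779  0.3609 -0.0098] rot [-3.141e+00  0.000e+00 -2.000e-03] F [ 0.2 -0.8  5.3] w 0.0546
amber area 13673.0 box (257, 211, 133, 151) circ 323.8 290.7 80.1 ell [[323.0, 296.2], [131.3, 169.8]] -> [0.5773 0.3604 0.05  ]
```

View pics/z25b.png

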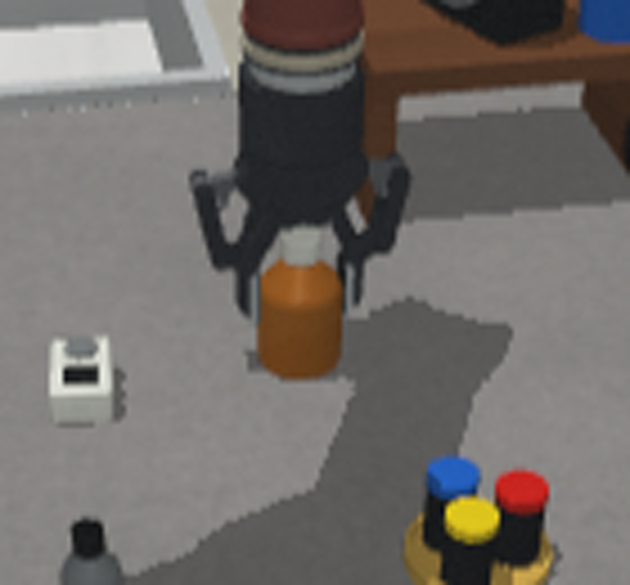

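>>> arm_command(plan=[[0,0,-0.01,0,0,0,1.0],[0,0,-0.02,0,0,0,1.0],[0,0,-0.04,0,0,0,1.0],[0,0,-0.05,0,0,0,1.0],[0,0,0,0,0,0,1.0],[0,0,0,0,0,0,1.0]])

```text
time_s: 43.08
tcp_pos: [0.5767, 0.3597, 0.109]
tcp_rot: [3.14, 0.0, -0.002]
contact_force: [-0.2, 0.8, -4.0]
width: 0.0544
```

Run:
```python
from h import *
s,P,im=look("w26",["amber"],[.05],(200,130,450,400))
tdelta(s,[.652,-.0075,.11],0)
im=snapshot("side"); b=cv2.resize(im[30:190,240:400,::-1],None,fx=3.5,fy=3.5,interpolation=2)
cv2.imwrite("pics/z26b.png",b)
```

```text
t 43.08 tcp [0.5767 0.3597 0.109 ] rot [ 3.14e+00  0.00e+00 -2.00e-03] F [-0.2  0.8 -4. ] w 0.0544
amber area 13637.5 box (257, 211, 133, 150) circ 323.1 290.7 79.9 ell [[322.7, 296.6], [130.8, 170.8]] -> [0.5758 0.2785 0.05  ]
 yaw now 0.01 tilt [-0.0011 -0.0013] tool shift [ 0.0753  0.3672 -0.0006] wz 0.000
```

View pics/z26b.png

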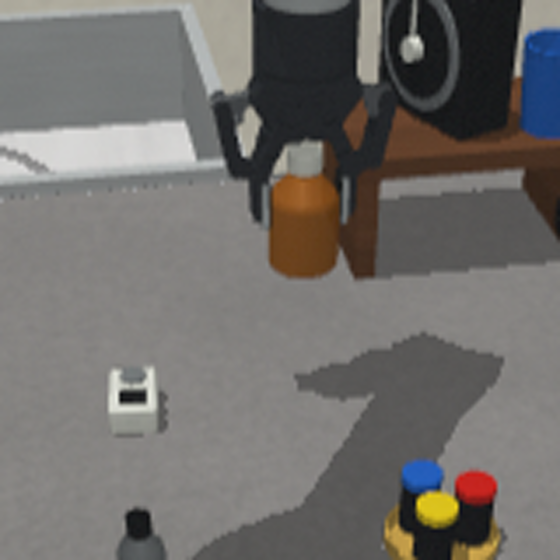

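View pics/w26.png

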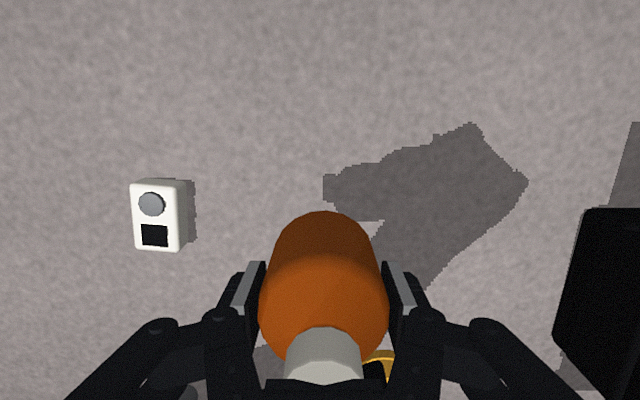

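>>> arm_command(plan=[[0.0075,0.0365,0,0,0,0,1.0],[0.0075,0.0365,0,0,0,0,1.0],[0.0075,0.0365,0,0,0,0,1.0],[0.0075,0.0365,0,0,0,0,1.0],[0.0075,0.0365,0,0,0,0,1.0],[0.0075,0.0365,0,0,0,0,1.0],[0.0075,0.0365,0,0,0,0,1.0],[0.0075,0.0365,0,0,0,0,1.0],[0.0075,0.0365,0,0,0,0,1.0],[0.0075,0.0365,0,0,0,0,1.0],[0,0,0,0,0,0,1.0],[0,0,0,0,0,0,1.0],[0,0,0.04,0,0,0,1.0],[0,0,0.04,0,0,0,1.0],[0,0,0.02,0,0,0,1.0],[0,0,0,0,0,0,1.0]])

```text
time_s: 45.18
tcp_pos: [0.651, -0.0034, 0.0078]
tcp_rot: [-3.141, -0.003, 0.006]
contact_force: [-1.0, 0.9, -2.5]
width: 0.054
```

Run:
```python
from h import *
s=state(); tdelta(s,[.652,-.0075,-.0105],0)
im=snapshot("side"); b=cv2.resize(im[60:300,280:500,::-1],None,fx=2.5,fy=2.5,interpolation=2)
cv2.imwrite("pics/z27b.png",b)
```

```text
t 45.17 tcp [ 0.651  -0.0034  0.0078] rot [-3.141e+00 -3.000e-03  6.000e-03] F [-1.   0.9 -2.5] w 0.054
 yaw now 0.1 tilt [-0.0037  0.0006] tool shift [0.001  0.0042 0.0183] wz 0.002
```

View pics/z27b.png

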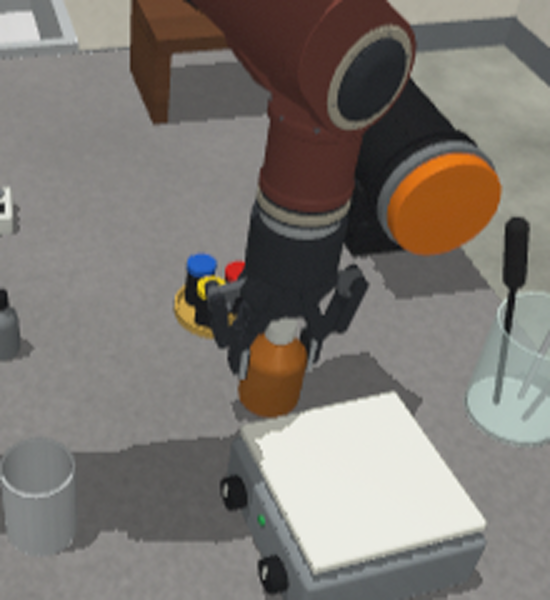

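>>> arm_command(plan=[[0.001,0.004,0.012,0,0,0,1.0],[0,0,0.003,0,0,0,1.0],[0,0,0,0,0,0,1.0]])

```text
time_s: 45.6
tcp_pos: [0.6534, -0.0088, -0.0055]
tcp_rot: [3.142, -0.001, 0.0]
contact_force: [-0.8, 1.0, -2.5]
width: 0.0539
```

>>> arm_command(plan=[[0,0,0.002,0,0,0,1.0],[0,0,0,0,0,0,1.0],[0,0,0,0,0,0,1.0]])

```text
time_s: 45.98
tcp_pos: [0.6535, -0.0085, -0.0075]
tcp_rot: [-3.141, -0.0, -0.0]
contact_force: [0.3, -0.7, -3.3]
width: 0.0541
```

>>> arm_command(plan=[[0,0,0.002,0,0,0,1.0],[0,0,0,0,0,0,1.0],[0,0,0,0,0,0,1.0]])

```text
time_s: 46.35
tcp_pos: [0.6533, -0.0086, -0.0097]
tcp_rot: [-3.142, -0.0, 0.0]
contact_force: [0.9, 0.1, -3.0]
width: 0.0541
```

>>> arm_command(plan=[[0,0,0.001,0,0,0,1.0],[0,0,0,0,0,0,1.0],[0,0,0,0,0,0,1.0]])

```text
time_s: 46.72
tcp_pos: [0.6534, -0.0086, -0.0098]
tcp_rot: [3.141, -0.0, 0.0]
contact_force: [-2.7, -0.9, 5.6]
width: 0.0538
```

Contact with the bench. Releasing and rising.

>>> arm_command(plan=[[0,0,0,0,0,0,0.33],[0,0,0,0,0,0,0.2],[0,0,0,0,0,0,0.1],[0,0,0,0,0,0,0],[0,0,0,0,0,0,0],[0,0,-0.03,0,0,0,0],[0,0,-0.05,0,0,0,0],[0,0,-0.05,0,0,0,0],[0,0,-0.05,0,0,0,0],[0,0,0,0,0,0,0],[0,0,0,0,0,0,0]])

```text
time_s: 48.1
tcp_pos: [0.6528, -0.0089, 0.1688]
tcp_rot: [3.141, 0.0, -0.002]
contact_force: [-1.1, -0.0, -0.5]
width: 0.0857
```

Run:
```python
from h import *
s,P,im=look("w28",["amber","blue","red","brass"],[.05,.053,.053,.012])
tdelta(s,[.4243,-.0994,.17],0)
tdelta(s,[.4243,-.0994,.17],-90)
```

```text
t 48.1 tcp [ 0.6528 -0.0089  0.1688] rot [ 3.141e+00  0.000e+00 -2.000e-03] F [-1.1 -0.  -0.5] w 0.0857
amber area 2495.0 box (554, 0, 86, 32) circ 597.3 14.5 44.1 ell [[601.1, 13.7], [40.4, 106.1]] -> [0.8744 0.1334 0.05  ]
amber area 2105.0 box (295, 153, 59, 68) circ 322.7 186.6 33.7 ell [[324.0, 187.2], [58.8, 67.7]] -> [ 0.6531 -0.0105  0.05  ]
blue area 78.0 box (281, 0, 24, 6) circ 292.5 0.0 11.5 ell [[292.5, -3.3], [17.1, 25.0]] -> [0.6283 0.1445 0.053 ]
red area 931.5 box (318, 0, 39, 31) circ 337.2 10.6 20.2 ell [[336.9, 9.1], [38.1, 42.7]] -> [0.6631 0.136  0.053 ]
brass area 2513.5 box (263, 0, 95, 72) circ 309.2 22.9 48.9 ell [[308.8, 28.7], [81.0, 95.5]] -> [0.6391 0.1288 0.012 ]
 yaw now 0.0 tilt [-0.0011 -0.0004] tool shift [-0.2285  0.0905 -0.0009] wz 0.000
 yaw now 0.0 tilt [-0.0011 -0.0004] tool shift [-0.2285  0.0905 -0.0009] wz 1.571
```

View pics/w28.png

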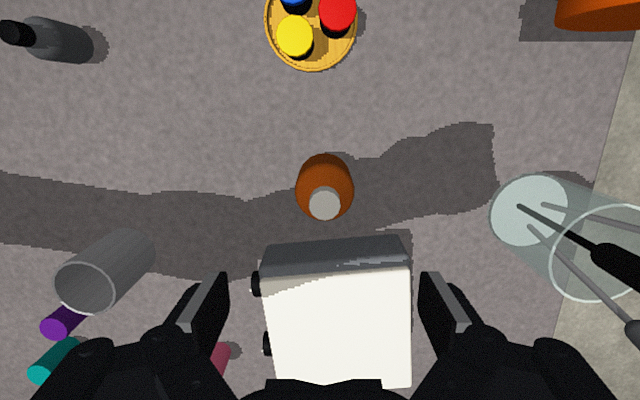

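The bottle stands at (0.653,−0.010). Now to the beaker.

>>> arm_command(plan=[[-0.038,0.015,0,0,0,0,0],[-0.038,0.015,0,0,0,0,0],[-0.038,0.015,0,0,0,0,0],[-0.038,0.015,0,0,0,0,0],[-0.038,0.015,0,0,0,0,0],[-0.038,0.015,0,0,0,0,0],[0,0,0,0,0,0,0],[0,0,0,0,0,0,0],[0,0,0,0,0,0,0]])

```text
time_s: 49.28
tcp_pos: [0.4263, -0.098, 0.169]
tcp_rot: [-3.141, -0.002, -0.0]
contact_force: [-1.0, -0.4, 0.3]
width: 0.0855
```

Run:
```python
from h import *
s,P,im=look("w29",[],[])
tdelta(s,[.4243,-.0994,-.018],0)
```

```text
t 49.27 tcp [ 0.4263 -0.098   0.169 ] rot [-3.141e+00 -2.000e-03 -0.000e+00] F [-1.  -0.4  0.3] w 0.0855
 yaw now 0.07 tilt [0.0002 0.001 ] tool shift [-0.002   0.0016  0.187 ] wz 0.001
```

View pics/w29.png

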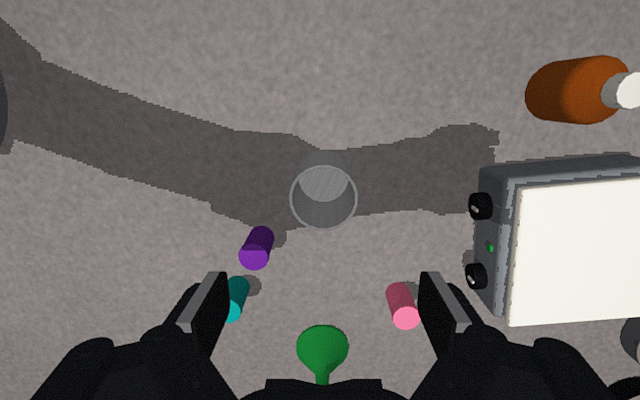

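The beaker rim is centred at (323.5,196.5), within 1.5 mm of the tool axis. Descending.

>>> arm_command(plan=[[0.001,0.001,0.05,0,0,0,0],[0,0,0.05,0,0,0,0],[0,0,0.04,0,0,0,0],[0,0,0,0,0,0,0],[0,0,0.03,0,0,0,0],[0,0,0.012,0,0,0,0],[0,0,0,0,0,0,0]], grip_force=40)

```text
time_s: 50.2
tcp_pos: [0.4269, -0.0995, -0.0122]
tcp_rot: [3.141, 0.001, 0.001]
contact_force: [-0.9, 0.1, -0.2]
width: 0.0852
```

Run:
```python
from h import *
s,P,im=look("w30",[],[])
im=snapshot("side"); b=cv2.resize(im[150:310,220:400,::-1],None,fx=3.2,fy=3.2,interpolation=2)
cv2.imwrite("pics/z30b.png",b)
```

```text
t 50.2 tcp [ 0.4269 -0.0995 -0.0122] rot [3.141e+00 1.000e-03 1.000e-03] F [-0.9  0.1 -0.2] w 0.0852
```

View pics/w30.png

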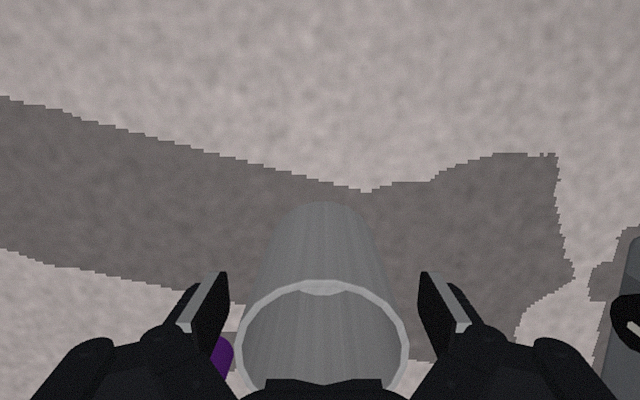

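View pics/z30b.png

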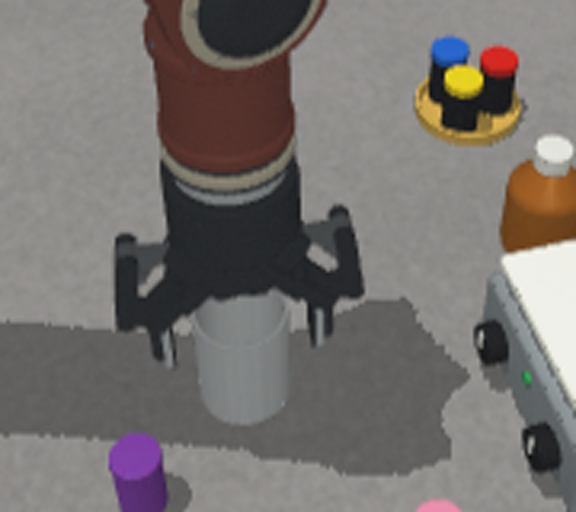

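Well straddled. I'll go 4 mm lower, close and lift.

>>> arm_command(plan=[[0,0,0.004,0,0,0,0],[0,0,0,0,0,0,0.15],[0,0,0,0,0,0,0.3],[0,0,0,0,0,0,0.45],[0,0,0,0,0,0,0.6],[0,0,0,0,0,0,0.8],[0,0,0,0,0,0,1.0],[0,0,0,0,0,0,1.0]], grip_force=40)

```text
time_s: 51.3
tcp_pos: [0.4265, -0.0997, -0.0161]
tcp_rot: [3.141, -0.0, 0.001]
contact_force: [-1.0, -0.7, 5.2]
width: 0.0595
```

>>> arm_command(plan=[[0,0,-0.01,0,0,0,1.0],[0,0,-0.03,0,0,0,1.0],[0,0,-0.05,0,0,0,1.0],[0,0,-0.05,0,0,0,1.0],[0,0,-0.03,0,0,0,1.0],[0,0,0,0,0,0,1.0],[0,0,0,0,0,0,1.0]])

```text
time_s: 52.18
tcp_pos: [0.4252, -0.0997, 0.1527]
tcp_rot: [-3.141, 0.0, 0.003]
contact_force: [0.1, -0.0, -1.6]
width: 0.0594
```

Run:
```python
from h import *
s,P,im=look("w31",[],[])
tdelta(s,[.6648,-.1517,.155],0)
im=snapshot("side"); b=cv2.resize(im[100:310,220:400,::-1],None,fx=2.7,fy=2.7,interpolation=2)
cv2.imwrite("pics/z31b.png",b)
```

```text
t 52.17 tcp [ 0.4252 -0.0997  0.1527] rot [-3.141e+00  0.000e+00  3.000e-03] F [ 0.1 -0.  -1.6] w 0.0594
 yaw now -0.01 tilt [-0.0021  0.0001] tool shift [ 0.2396  0.0519 -0.0028] wz -0.000
```

View pics/w31.png

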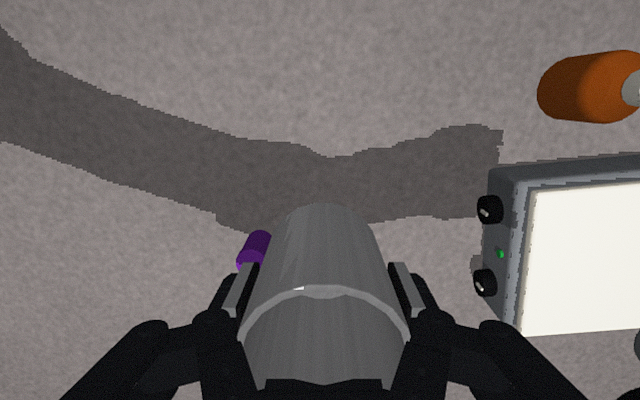

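View pics/z31b.png

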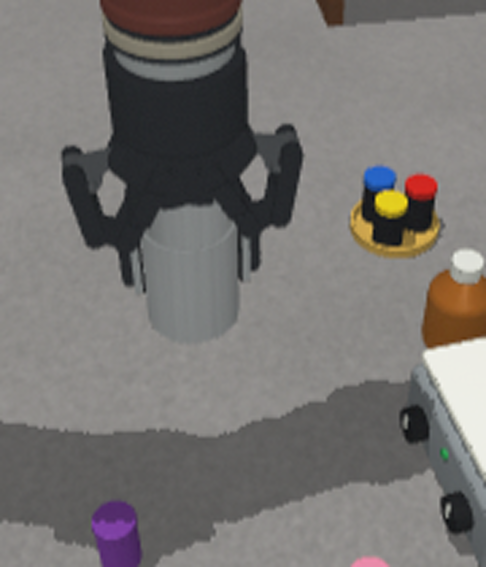

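>>> arm_command(plan=[[0.04,0.0085,0,0,0,0,1.0],[0.04,0.0085,0,0,0,0,1.0],[0.04,0.0085,0,0,0,0,1.0],[0.04,0.0085,0,0,0,0,1.0],[0.04,0.0085,0,0,0,0,1.0],[0.04,0.0085,0,0,0,0,1.0],[0,0,0,0,0,0,1.0],[0,0,0,0,0,0,1.0],[0,0,0.04,0,0,0,1.0],[0,0,0.02,0,0,0,1.0],[0,0,0,0,0,0,1.0],[0,0,0,0,0,0,1.0]])

```text
time_s: 53.78
tcp_pos: [0.6667, -0.1504, 0.0946]
tcp_rot: [3.142, 0.0, 0.002]
contact_force: [0.7, 0.5, -1.4]
width: 0.0595
```

Run:
```python
from h import *
s,P,im=look("w32",[],[])
tdelta(s,[.666,-.152,.0685],0)
im=snapshot("side"); b=cv2.resize(im[130:330,340:500,::-1],None,fx=3,fy=3,interpolation=2)
cv2.imwrite("pics/z32b.png",b)
```

```text
t 53.77 tcp [ 0.6667 -0.1504  0.0946] rot [3.142e+00 0.000e+00 2.000e-03] F [ 0.7  0.5 -1.4] w 0.0595
 yaw now 0.01 tilt [ 0.0015 -0.0001] tool shift [-0.0007  0.0016  0.0261] wz 0.000
```

View pics/w32.png

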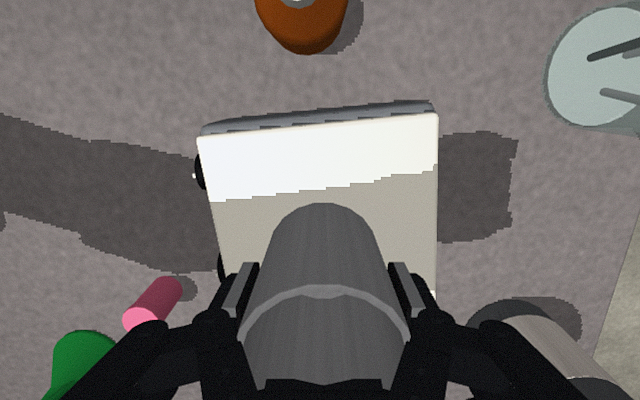

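View pics/z32b.png

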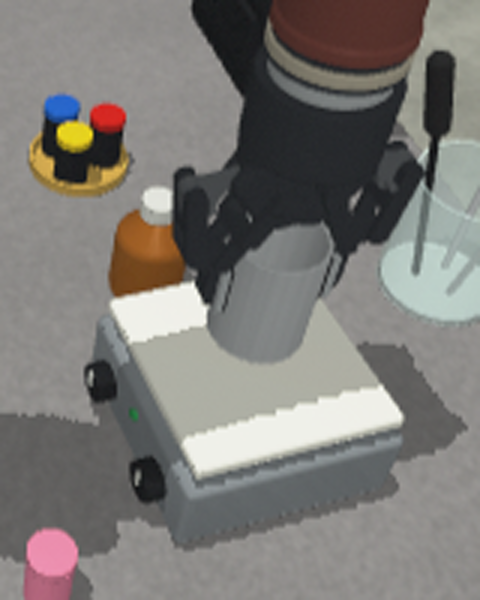

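Run:
```python
from h import *
s=state(); P=wristP(s); A=ray(P,(198,136),.085); B=ray(P,(438,113),.085); print(A,B,np.linalg.norm(A-B))
e=(B-A)/np.linalg.norm(B-A); n=np.array([e[1],-e[0],0]); print("centre",(A+B)/2+.07*n)
```

```text
t 53.88 tcp [ 0.6672 -0.1505  0.0951] rot [3.141 0.    0.004] F [ 0.2  0.5 -1. ] w 0.0599
[ 0.59545759 -0.09145848  0.085     ] [ 0.73111986 -0.0787872   0.085     ] 0.13625274491254996
centre [ 0.66979861 -0.15481948  0.085     ]
```

The wrist view gives the plate centre as (0.670,−0.155) and the top view as (0.665,−0.152). I'm using (0.667,−0.153). Lowering until contact.

>>> arm_command(plan=[[0,0.0025,0.015,0,0,0,1.0],[0,0,0.006,0,0,0,1.0],[0,0,0,0,0,0,1.0],[0,0,0,0,0,0,1.0]])

```text
time_s: 54.38
tcp_pos: [0.6666, -0.1529, 0.0724]
tcp_rot: [-3.141, -0.0, -0.0]
contact_force: [0.5, -0.7, -1.4]
width: 0.0593
```

>>> arm_command(plan=[[0,0,0.003,0,0,0,1.0],[0,0,0,0,0,0,1.0],[0,0,0,0,0,0,1.0]])

```text
time_s: 54.75
tcp_pos: [0.6664, -0.1531, 0.0694]
tcp_rot: [-3.142, -0.0, -0.0]
contact_force: [0.2, 0.0, -1.0]
width: 0.0596
```

>>> arm_command(plan=[[0,0,0.0015,0,0,0,1.0],[0,0,0,0,0,0,1.0],[0,0,0,0,0,0,1.0]])

```text
time_s: 55.12
tcp_pos: [0.6666, -0.1532, 0.0691]
tcp_rot: [3.141, -0.0, 0.001]
contact_force: [-2.8, -0.4, 5.7]
width: 0.0599
```

Contact. Releasing, rising, and backing off for the final check.

>>> arm_command(plan=[[0,0,0,0,0,0,0.25],[0,0,0,0,0,0,0.12],[0,0,0,0,0,0,0],[0,0,0,0,0,0,0],[0,0,0,0,0,0,0],[0,0,-0.03,0,0,0,0],[0,0,-0.05,0,0,0,0],[0,0,-0.05,0,0,0,0],[0,0,-0.05,0,0,0,0],[0,0,0,0,0,0,0],[0,0,0,0,0,0,0]])

```text
time_s: 56.5
tcp_pos: [0.6658, -0.1531, 0.2472]
tcp_rot: [3.141, 0.0, -0.002]
contact_force: [-0.1, -0.6, -0.7]
width: 0.0853
```

Run:
```python
from h import *
s,P,im=look("w33",[],[])
im=snapshot("side"); cv2.imwrite("pics/s33.png",im[:,:,::-1])
```

```text
t 56.5 tcp [ 0.6658 -0.1531  0.2472] rot [ 3.141e+00  0.000e+00 -2.000e-03] F [-0.1 -0.6 -0.7] w 0.0853
```

View pics/w33.png

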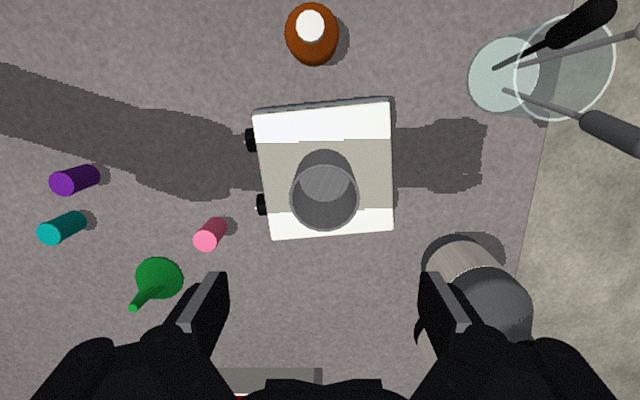

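View pics/s33.png

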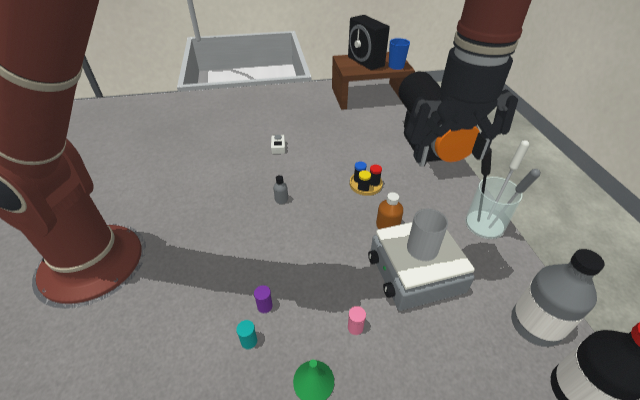

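>>> arm_command(plan=[[-0.03,0.05,0,0,0,0,0],[-0.03,0.05,0,0,0,0,0],[-0.03,0.05,0,0,0,0,0],[-0.03,0.05,0,0,0,0,0],[0,0.05,0,0,0,0,0],[0,0,0,0,0,0,0],[0,0,0,0,0,0,0],[0,0,0,0,0,0,0]])

```text
time_s: 57.6
tcp_pos: [0.5472, -0.4008, 0.2475]
tcp_rot: [-3.14, -0.005, 0.0]
contact_force: [-0.1, -0.0, 0.6]
width: 0.0856
```

Run:
```python
from h import *
P=wristP(dict(tcp_pos=np.array([.6658,-.1531,.2472]),tcp_rot=np.array([3.141,0,-.002])))
C=[ray(P,p,.085)[:2] for p in((253,112),(390,98),(394,230),(271,241))]; print("plate",np.round(np.mean(C,0),4),"beaker",np.round(ray(P,(324,196),.165)[:2],4))
state(); im=snapshot("top"); T=camera_params("top"); cv2.imwrite("pics/t34.png",im[:,:,::-1])
cv2.imwrite("pics/t34z.png",cv2.resize(im[90:170,230:440,::-1],None,fx=3.8,fy=3.8,interpolation=2))
X={}
for n,z in (("red",.053),("blue",.053),("brass",.012),("green",0),("amber",.05)):
    for c,b,r in blobs(im,n,(140,60,520,300),25)[:2]:
        X.setdefault(n,ray(T,(b[0]+b[2]/2-.5,b[1]+b[3]/2-.5),z)); print(n,b,np.round(X[n],4))
m=cv2.inRange(cv2.cvtColor(im,cv2.COLOR_RGB2HSV),np.array((22,170,150)),np.array((32,255,255)));m[:110]=0;m[:,:245]=0;m[:,285:]=0;m[155:]=0
cs,_=cv2.findContours(m,0,1)
for c in cs:
    if cv2.contourArea(c)>15: print("yellow?",cv2.boundingRect(c),ray(T,cv2.minEnclosingCircle(c)[0],.053))
```

```text
plate [ 0.6693 -0.153 ] beaker [ 0.666  -0.1522]
t 57.6 tcp [ 0.5472 -0.4008  0.2475] rot [-3.14  -0.005  0.   ] F [-0.1 -0.   0.6] w 0.0856
red (252, 113, 14, 14) [0.659  0.1383 0.053 ]
blue (244, 129, 14, 14) [0.6236 0.1561 0.053 ]
brass (243, 115, 37, 37) [0.6377 0.1385 0.012 ]
green (451, 210, 30, 29) [ 0.4222 -0.3246  0.    ]
amber (314, 110, 25, 29) [ 0.647  -0.0105  0.05  ]
yellow? (261, 128, 13, 13) [0.62626874 0.11974875 0.053     ]
```

View pics/t34.png

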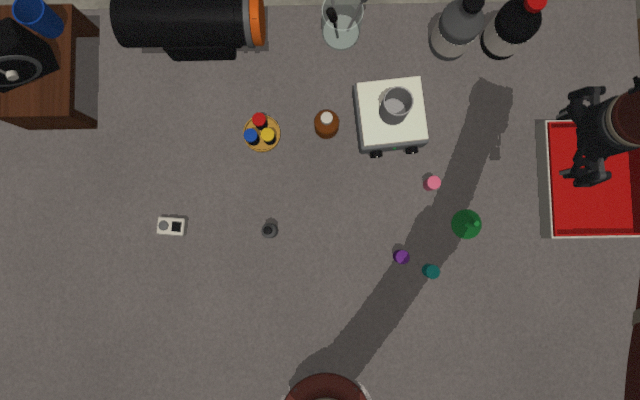

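View pics/t34z.png

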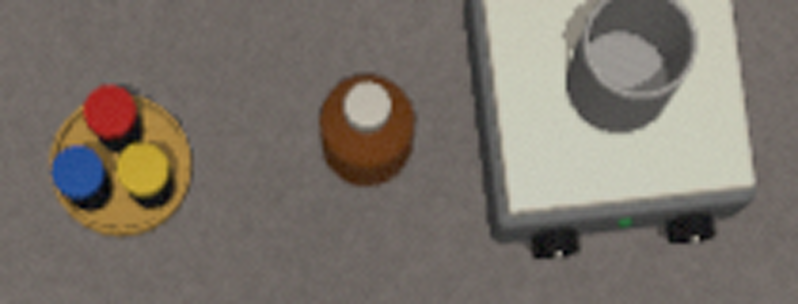

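Every check passes, and the funnel, meter and dropper haven't moved in the picture. Handing in.

```bash
python3 -c "
from cell import robot
print(robot.close_job())"
```

```text
the job is handed in; nothing more can be done
None
```

I laid out the bench and handed the job in at about 58 s of the 125 s allowed; no verdict is reported. The arm was clear of everything, and my last checks found every item in place.

**Last checks:**

| Item | Measured result | Limit |
|---|---|---|
| Red pot | 21 mm back of the tin's centre (top view); 23 mm in the earlier wrist view | more than 10 mm back |
| Blue pot | 14 mm front, 18 mm left | more than 6 mm left |
| Yellow pot | 11 mm front, 19 mm right | more than 6 mm right |
| Pot spacing | 36–40 mm apart, 21–23 mm from the tin's centre | under 44 mm and 26.5 mm |
| Beaker | about 3 mm from the plate's centre (wrist view) | 15 mm |
| Bottle | midway, within about 7 mm of the tin–stirrer line | 18 mm |

- **Bystanders:** the funnel measured at the same spot in the top view before and after. The meter and dropper look unmoved in that view, but I did not measure them again.
- **Look-alikes:** I never touched the pink, purple or turquoise pots.

**What went wrong or disagreed:**
- **Finger tips:** the real tips sit about 39 mm behind the reported tool point, not at it as the interface text says. My first grasp of the blue pot closed on air above its lid. I measured the offset with a gentle touch on the lid (about 7 N) and allowed for it from then on.
- **Red pot:** after the first release it leaned about 0.2 rad, probably with its base on the tin's rim. I regrasped it, straightened it and set it down again, and the side view then showed it upright.
- **Cameras:** the top and wrist views differed by 2–6 mm in places, which is inside the margins. The first rough side-view readings were up to 9 mm off.

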